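Try out the refitted roller catch of a counter cupboard

TASK

The roller catch of the small wooden counter cupboard has just been refitted, so try it out. Push the door, which stands ajar, gently shut until the catch snaps, and let go of it; then pull it by its handle back out through the catch until it stands well open (60 degrees or more); and finally push it gently shut until it snaps once more, and leave it so. Do not slam the door, and stop pushing as soon as it has snapped: leaning on the shut door with more than about 6 N crushes the small rubber stop behind it. Leave the gilt pot on top and the other things around as they are.

Things in the scene. Friction and masses are not known exactly. Their poses are not given: they have to be found in the camera images.
- cupboard: Fixed counter cupboard of pale wood, 182 mm wide, 105 mm deep, 110 mm high, on the table, turned by some yaw. Origin: middle of its front, on the table. x points into the cupboard, y to the left as one faces the door, z up. The door is set in between the side walls, under a 10 mm top board whose front edge lies 16 mm behind the front plane.
- door (a joint): Door angle about its upright pivot at the left, rad, growing as it opens; 0 = level with the front plane, which need not be shut: snapped shut it reads -0.13 to +0.12. It starts ajar, stays where left when clear of the catch, turns to 1.7. The roller meets it 0.08 rad before shut, resists with up to 15 N at door_edge, then less, and throws it shut over the last 3 mm. Pulling out takes 6 to 10 N.
- door_stop (a joint): How far the rubber stop is squeezed, m: 0 when nothing bears on it, 0.001 to 0.0014 when the door is snapped shut and left alone; 6 N more at the door's right edge squeeze it by 1 mm more; above 0.0024 it counts as crushed.
- door_hinge (a point): Point on the door's pivot axis, 50 mm above the table, 6 mm behind the door's outer face. Its frame turns with the door: x points from the outer face inwards, y along the door from the free edge towards the pivot, z up.
- door_handle (a point): Grip point on the steel D-shaped pull: an upright bar about 10 mm thick, 30 to 86 mm above the table, its axis 35 mm off the outer face, its two ends running back to the door. The point is on the bar, 66 mm above the table, 107 mm from the pivot along the door. Frame as door_hinge. The bar can be taken from above with a finger on either side along y.
- door_edge (a point): Point on the door's plain outer face near the free (right) edge, 130 mm from the pivot along the door, 80 mm above the table: a place to push, outside the handle, low enough under the door's upper edge for fingertips, high enough for a hand to clear the top board. The door is 150 mm wide, 12 mm thick, 4 to 96 mm above the table. Frame as door_hinge.
- gilt_pot_mid (a point): Centre of the small gilt pot, 67 mm across and 58 mm high, standing loose on the cupboard's top. Leave it standing.
- tub_right_mid (a point): Centre of a lidded putty tub, 78 mm across and 42 mm high, loose on the table to the right. Leave alone.
- tag_pack_mid (a point): Centre of a flat pack of tags, 88 x 62 x 14 mm, loose on the table in front on the right. Leave alone.
- cupboard_top (a point): Middle of the cupboard's top, 62 mm behind the front plane. Below, inside the right wall, is the catch: a white sprung roller that bears sideways on a steel strike behind the door, and under it a rubber stop for the door's inner face. Its depth was set by hand, differs by up to 16 mm either way and is not measured: the shut door's right edge stands up to 16 mm out of or behind the front plane.

How it is judged:
By the outcome, as a careful person would: the job done as asked, in the order asked, and still so for the second after the job is handed in, with the robot touching nothing.
It also fails if it takes over 72 s, if anything falls off the work surface, if the arm or the gripper's body presses on something with over 40 N, if the wrist force passes 120 N, or if a joint passes its speed limit or range.

ROBOT

A 6-joint arm with a two-finger parallel gripper is mounted at the origin on a cart in front of the work surface, level with it; the furniture and walls round the work are solid. World frame = base frame: x ahead of the robot, y to its left, z up, the work surface at z = 0. Lengths are in m, angles in rad, forces in N, time in s.
With the tool pointing down it reaches from about 0.375 to 0.975 m from the base axis. Payload 3.8 kg.
Tool frame: the origin (TCP) lies at the very end of the fingers, on their centre line; the grasp point (between the pads) lies 19 mm behind it; z points along the fingers, x is the direction in which the jaws open and shut, and the axes are right-handed (so a half turn about z gives the same grasp; the last joint's range is limited). The gripper opens to 85 mm and grips with 20 to 120 N. Pads are 22 mm wide; open, the fingers measure 114 mm over their backs; the gripper's body (76 mm by 85 mm) begins 54 mm behind the grasp point. The pads swing forward as they close: fully open they stand 13 mm farther back than shut.
Start: joints at [1.288, 0.264, 1.604, -0, 1.274, -0.037], TCP at [0.164, 0.655, 0.231] pointing down, gripper open.
Joint ranges: [-2.63, 2.63], [-0.94, 2.18], [0.31, 2.57], [-1.31, 4.45], [0, 2.66], [-2.55, 2.55]. Speed limits (rad/s): [2.57, 2.57, 3.14, 3.14, 3.14, 3.14].

INTERFACE

Orientations are given as a rotation vector (axis times angle).
In Python, from workcell import bot gives the robot as it stands.
- The arm moves only by the tool carry_out, never from a script. Its argument "deltas" is a list of rows, each an object with "delta_pos": the shift along the tool's x, y, z in m, a list of three; "dr": the turn, a rotation vector about the tool's x, y, z in rad, a list of three. A call has 1 to 10 rows; each row shifts and turns the commanded pose from where the row before left it, along the tool's axes as they then stand; what a row does not reach is not made up. A row lasts 1/8 s, in which the tool goes at most 62.5 mm and 10.7 degrees, less where a joint would pass 70% of its speed; a pose out of reach is approached as far as the arm can. A call is refused whole if a number of a shift passes 0.0625 or a number of a turn 0.188, either way. A call with a gripper value outside its range is refused whole. "grip" is the opening, from 0 (shut) to 1 (fully open), set as the call begins (left out, the last holds). The fingers move at their own pace and stop on an object; "force" is the grip in N (left out, the last holds). Time passes only in rows, so rows that do not move let the fingers close. It gives the time, the measured TCP pose, the force and the opening at its end, in the units of the state.
- bot.read_state(): the state, without advancing time (a new reading comes with each control period).
- bot.read_camera(name): name is "scene" or "top"; returns a dict with "frame" (480x640x3 uint8, red, green, blue), "K" (3x3 intrinsics, pixels), "k1" (the pictures are not rectified: a ray, as slopes to the right and down, at radius r is drawn at 1 + k1 r^2 times it, then the intrinsics apply), "xyz" and "attitude" of the camera in the world. Camera axes: x right, y down, z forward; pixel columns grow to the right and rows downward; lengths in m; the calibration is good to about 2 mm. A picture is of the moment at which its call begins. There is no depth.
- bot.finish_job(): hands the job in, once; it reports no verdict.
The state is a dict: "time": time; "q": joint angles; "joint_vel": joint speeds; "joint_torque": joint torques, N m; "tool_pos": TCP position; "tcp_rot": TCP orientation; "wrist_force": force on the tool from outside, world axes, zero at the start; "torque": the same for the moment, N m; "width": opening from 0.0 (shut) to 1.0 (fully open).
Only numpy, scipy, OpenCV 4.12 (cv2) and the standard library are available. Lean on these libraries where they do the work, as an engineer would, in place of code of your own. Each camera call takes 0.05 s, during which the arm holds its last target.

## Working session

There is one attempt and no reset: what is moved stays moved. The work goes in short steps, Python scripts to look and compute and a tool call to move; the robot and the scene stay as the last step left them, time stands still between calls to the robot, and variables do not carry over. Pictures are saved under pics/ and viewed, and the job is handed in when it is done.

Besides the shell and the picture viewer there is one more tool, called after "Call:" as a command line: name --argument value ..., lists and objects as JSON in quotes. carry_out: Moves the arm, as the interface text tells. Its arguments: {"type":"object","properties":{"deltas":{"type":"array"},"grip":{"type":"number"},"force":{"type":"number"}},"required":["deltas"]}

```bash
ls; mkdir -p pics; python3 - <<'E'
from workcell import bot
import cv2
s=bot.read_state();print(s)
for n in("scene","top"):
    c=bot.read_camera(n);cv2.imwrite(f"pics/{n}0.png",c["frame"][:,:,::-1]);print(n,c["K"],c["k1"],c["xyz"],c["attitude"])
E
```

```text
pics
{'time': 0.0, 'q': array([ 1.28810499e+00,  2.64800246e-01,  1.60538781e+00,  3.36049569e-05,
        1.27370574e+00, -3.68768315e-02]), 'joint_vel': array([-5.81905341e-04, -5.47619504e-05, -1.01738005e-03, -4.56615478e-04,
       -1.13443687e-03,  1.94542926e-04]), 'joint_torque': array([ 3.33613498e-04, -5.15123391e+01, -3.67308176e+01, -1.58531038e-04,
        1.33815286e-02, -1.76562116e-05]), 'tool_pos': array([0.16402788, 0.65400346, 0.22992284]), 'tcp_rot': array([ 2.47599468,  1.93151353, -0.00295834]), 'wrist_force': array([ 0.12168282, -0.54115099,  0.93533067]), 'torque': array([-0.00098151,  0.00378406, -0.00343852]), 'width': 1.0017118342242397}
scene [[507.77073827   0.         316.35320234]
 [  0.         507.77073827 241.79329346]
 [  0.           0.           1.        ]] -0.09604064246738568 [-0.09917903 -0.10645697  0.67955556] [-1.28308222  2.24366483 -0.97670101]
top [[511.9585235    0.         313.76994174]
 [  0.         511.9585235  247.6518058 ]
 [  0.           0.           1.        ]] -0.15156216604321673 [ 0.35518355 -0.45224689  0.93717721] [-2.17338357  2.14559939 -0.04741284]
```

View pics/scene0.png

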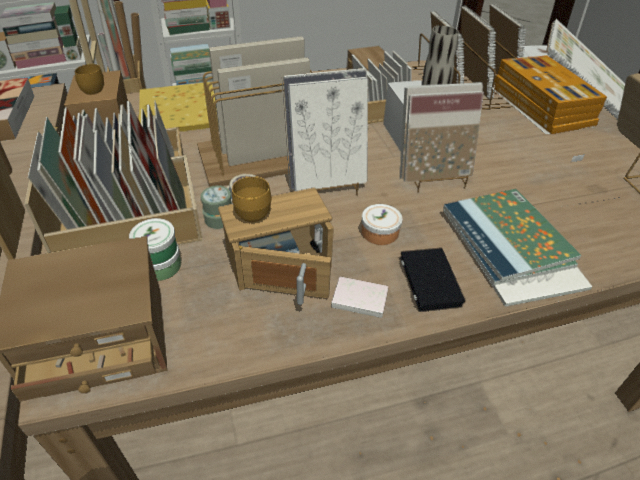

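View pics/top0.png

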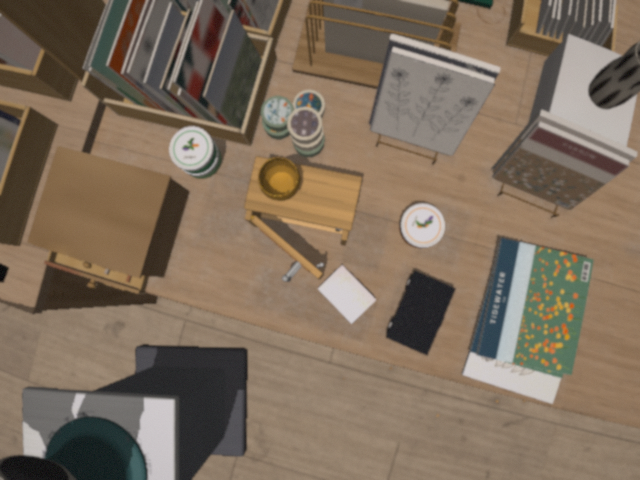

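```bash
cat > h.py <<'E'
import numpy as np, cv2
from scipy.spatial.transform import Rotation as R
from workcell import bot
def und(c,p):
    K=c["K"]; d=np.array([c["k1"],0,0,0,0.])
    # single-term model
    return cv2.undistortPoints(np.array(p,float).reshape(-1,1,2),K,d)[:,0]
def ray(c,p):
    u=und(c,p); v=np.c_[u,np.ones(len(u))]
    return R.from_rotvec(c["attitude"]).apply(v)
def onz(c,p,z):
    v=ray(c,p); z=np.broadcast_to(z,len(v)); o=np.array(c["xyz"])
    return o+v*((z-o[2])/v[:,2])[:,None]
def proj(c,P):
    Rm=R.from_rotvec(c["attitude"]).inv(); X=Rm.apply(np.atleast_2d(P)-c["xyz"])
    return cv2.projectPoints(X,np.zeros(3),np.zeros(3),c["K"],np.array([c["k1"],0,0,0,0.]))[0][:,0]
def crop(c,x0,y0,x1,y1,s,name):
    f=c["frame"][y0:y1,x0:x1,::-1]; cv2.imwrite(name,cv2.resize(f,None,fx=s,fy=s,interpolation=cv2.INTER_CUBIC))
E
python3 - <<'E'
from h import *
c=bot.read_camera("top");crop(c,230,140,390,300,5,"pics/t1.png") if 0 else crop(c,235,145,395,265+0,5,"pics/t1.png")
crop(c,235,205,395,325,5,"pics/t2.png")
print(onz(c,[[320,240],[320,40],[100,240]],0))
c=bot.read_camera("scene");crop(c,215,170,345,320-25,4.6,"pics/s1.png") if 0 else crop(c,210,170,350,315,4,"pics/s1.png")
E
```

```text
[[ 0.44775808 -0.42568845  0.        ]
 [ 0.84112958 -0.4207025   0.        ]
 [ 0.44366934 -0.00210801  0.        ]]
```

View pics/t1.png

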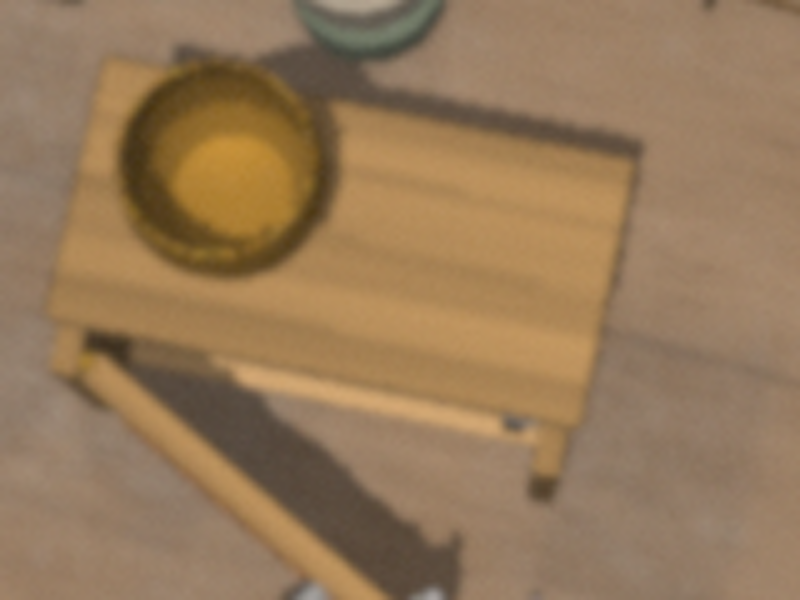

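View pics/t2.png

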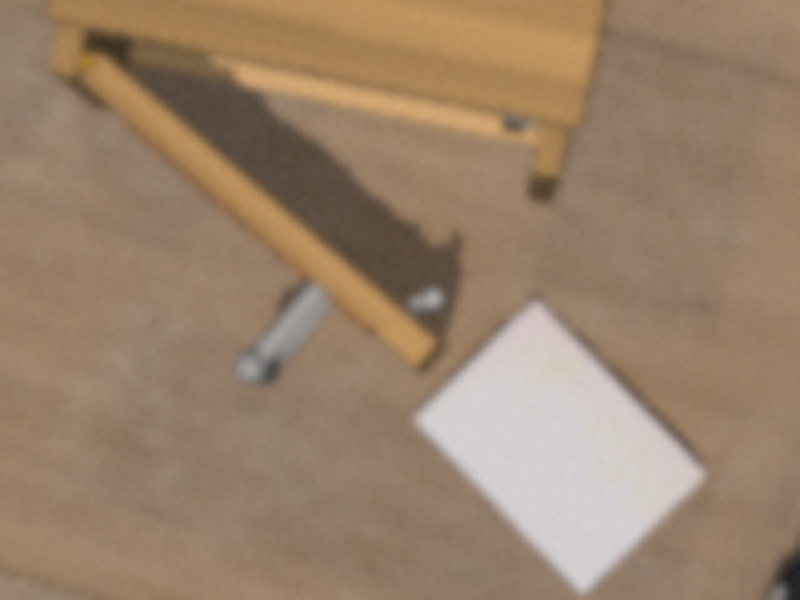

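View pics/s1.png

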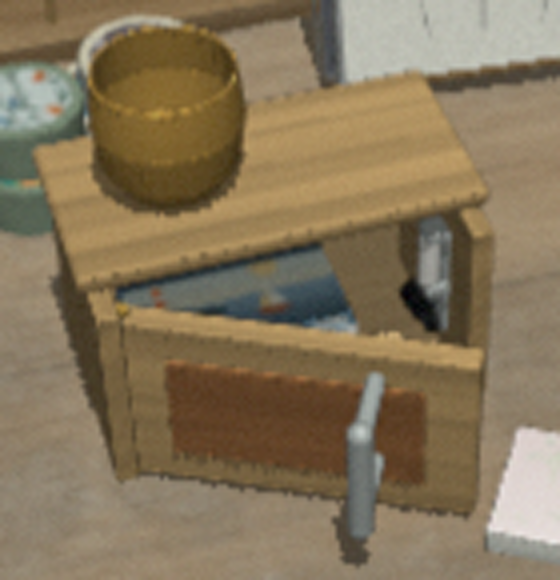

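```bash
python3 - <<'E'
from h import *
c=bot.read_camera("top")
o1=np.array([235,145]);o2=np.array([235,205])
top=np.array([[105,60],[637,158],[577,425],[47,317]])/5+o1-.4
P=onz(c,top,.11);print("top",P)
d=np.array([[88,60],[425,368],[437,343],[106,56]])/5+o2-.4
D=onz(c,d,.096);print("door",D)
print("bar",onz(c,np.array([[257,367]])/5+o2-.4,.086))
e=P[2]-P[3];print(np.degrees(np.arctan2(e[1],e[0])),np.linalg.norm(e));e=P[1]-P[0];print(np.degrees(np.arctan2(e[1],e[0])),np.linalg.norm(e))
e=P[1]-P[2];print(np.degrees(np.arctan2(e[1],e[0])),np.linalg.norm(e))
e=P[0]-P[3];print(np.degrees(np.arctan2(e[1],e[0])),np.linalg.norm(e))
e=D[1]-D[0];print(np.degrees(np.arctan2(e[1],e[0])),np.linalg.norm(e));e=D[2]-D[1];print(np.degrees(np.arctan2(e[1],e[0])),np.linalg.norm(e))
s=bot.read_camera("scene")
o=np.array([210,170])
q=np.array([[37,148],[422,73],[490,193],[82,285]])/4+o
print("scene top",onz(s,q,.11))
print("scene door outer L,R",onz(s,np.array([[122,312],[482,350]])/4+o,.096), "bar",onz(s,np.array([[360,433]])/4+o,.086))
print("scene pot/tag",onz(s,np.array([[487,545]])/4+o,.0))
t=np.array([[538,297],[415,418],[585,592],[708,475]])/5+o2-.4
print("tag",onz(c,t,.014)); print('tub',onz(c,[[423,225]],.042))
E
```

```text
top [[ 0.57547072 -0.31964881  0.11      ]
 [ 0.54299466 -0.49644965  0.11      ]
 [ 0.4543958  -0.47733214  0.11      ]
 [ 0.48860393 -0.30282009  0.11      ]]
door [[ 0.47639425 -0.31457543  0.096     ]
 [ 0.37525316 -0.42860714  0.096     ]
 [ 0.3835152  -0.43243831  0.096     ]
 [ 0.47778386 -0.32061269  0.096     ]]
bar [[ 0.3750437  -0.37231497  0.086     ]]
-101.09058720568895 0.1778332141624233
-100.40847625150063 0.17975881648688444
-12.17637247840197 0.09063793973270412
-10.964102782223055 0.08848188785792134
-131.57160721410926 0.15242293864194398
-24.877488226357716 0.00910709391594793
scene top [[ 0.57248669 -0.32043033  0.11      ]
 [ 0.534716   -0.49469892  0.11      ]
 [ 0.44791046 -0.47689743  0.11      ]
 [ 0.48217259 -0.30205121  0.11      ]]
scene door outer L,R [[ 0.47338637 -0.31457459  0.096     ]
 [ 0.38077555 -0.43142128  0.096     ]] bar [[ 0.37393909 -0.37075133  0.086     ]]
scene pot/tag [[ 0.35858632 -0.42416058  0.        ]]
tag [[ 0.40332574 -0.46672128  0.014     ]
 [ 0.35916527 -0.42294961  0.014     ]
 [ 0.29767953 -0.48475491  0.014     ]
 [ 0.34007697 -0.52842106  0.014     ]]
tub [[ 0.47217103 -0.6079941   0.042     ]]
```

```bash
cat > fit.py <<'E'
from h import *
from scipy.optimize import least_squares
def W(p,q): # cupboard -> world
    x,y,a=p[:3]; c,s=np.cos(a),np.sin(a); q=np.atleast_2d(q)
    return np.c_[x+c*q[:,0]-s*q[:,1], y+s*q[:,0]+c*q[:,1], q[:,2]]
def D(p,q): # door frame (x inward, y to pivot, origin pivot on floor) -> world
    th=-p[3]; c,s=np.cos(th),np.sin(th); q=np.atleast_2d(q)
    return W(p,np.c_[.006+c*q[:,0]-s*q[:,1], p[4]+s*q[:,0]+c*q[:,1], q[:,2]])
T=[[.105,.091,.11],[.105,-.091,.11],[.016,-.091,.11],[.016,.091,.11]]
E
python3 - <<'E'
from fit import *
c=bot.read_camera("top");s=bot.read_camera("scene")
o1=np.array([235,145]);o2=np.array([235,205]);o=np.array([210,170])
tt=np.array([[105,60],[637,158],[577,425],[47,317]])/5+o1-.4
td=np.array([[425,368],[437,343],[257,367]])/5+o2-.4
dq=[[-.006,-.150,.096],[.006,-.150,.096],[-.041,-.107,.086]]
st=np.array([[37,148],[422,73],[490,193],[82,285]])/4+o
sd=np.array([[482,350],[475,510],[360,433]])/4+o-.3
sq=[[-.006,-.150,.096],[-.006,-.150,.004],[-.041,-.107,.086]]
def res(p):
    return np.concatenate([proj(c,W(p,T))-tt,proj(c,D(p,dq))-td,proj(s,W(p,T))-st,proj(s,D(p,sq))-sd]).ravel()
def rr(p): return np.r_[res(p),(p[4]-.075)/.001]
r=least_squares(rr,[.45,-.387,-.2,.5,.075]);print(r.x,np.degrees(r.x[2:4]));print(res(r.x).reshape(-1,2).round(1))
for n,a in(("cam c",[0,1]),):
    pass
p=r.x;np.save("p.npy",p)
print("hinge",D(p,[0,0,.05]),"handle",D(p,[-.041,-.107,.066]),"edge",D(p,[-.006,-.131,.08]))
E
```

```text
[ 0.45422036 -0.38757709 -0.19397718  0.48527712  0.07540331] [-11.11407371  27.80433098]
[[-0.7  0.4]
 [ 0.4  2. ]
 [ 1.6  1.3]
 [-0.9  0.7]
 [-0.6 -0.3]
 [ 1.7 -0.9]
 [-0.  -0.3]
 [-1.5 -0.4]
 [-0.3 -1.8]
 [ 0.1 -2. ]
 [-1.7 -1.8]
 [-0.   3. ]
 [-0.1  0.1]
 [ 0.6 -0.7]]
hinge [[ 0.4746428  -0.31474452  0.05      ]] handle [[ 0.37552431 -0.37223821  0.066     ]] edge [[ 0.38767865 -0.41289866  0.08      ]]
```

Call:
carry_out --deltas '[{"delta_pos": [-0.03,0,-0.04],"dr": [0,0,0]},{"delta_pos": [-0.045,0,-0.04],"dr": [0,0,0]},{"delta_pos": [-0.045,0,-0.04],"dr": [0,0,0]},{"delta_pos": [-0.045,0,-0.03],"dr": [0,0,0]},{"delta_pos": [-0.01,0.03,0],"dr": [0,0,0]},{"delta_pos": [-0.0036,0.0599,0],"dr": [0,0,0.12]},{"delta_pos": [-0.0036,0.0599,0],"dr": [0,0,0.12]},{"delta_pos": [-0.0036,0.0599,0],"dr": [0,0,0.12]},{"delta_pos": [-0.0036,0.0599,0],"dr": [0,0,0.12]},{"delta_pos": [-0.0036,0.0599,0],"dr": [0,0,0.12]}]' --grip 0 --force 30

```text
time: 1.65
tool_pos: [0.405, 0.3229, 0.3813]
tcp_rot: [-2.939, -1.108, -0.001]
wrist_force: [0.4, 0.3, 0.7]
width: -0.001
```

Call:
carry_out --deltas '[{"delta_pos": [-0.0036,0.0599,0],"dr": [0,0,0.12]},{"delta_pos": [-0.0036,0.0599,0],"dr": [0,0,0.12]},{"delta_pos": [-0.0036,0.0599,0],"dr": [0,0,0.12]},{"delta_pos": [-0.0036,0.0599,0],"dr": [0,0,0.12]},{"delta_pos": [-0.0036,0.0599,0],"dr": [0,0,0.12]},{"delta_pos": [-0.0036,0.0599,0],"dr": [0,0,0.12]},{"delta_pos": [-0.0036,0.0599,0],"dr": [0,0,0.12]},{"delta_pos": [-0.0036,0.0599,0],"dr": [0,0,0.12]},{"delta_pos": [0,0,0],"dr": [0,0,0]}]'

```text
time: 2.78
tool_pos: [0.5147, -0.1281, 0.3813]
tcp_rot: [3.117, -0.379, -0.0]
wrist_force: [-0.7, 0.0, -1.0]
width: 0.001
```

```bash
cat >> fit.py <<'E'
p=np.load("p.npy") if __import__("os").path.exists("p.npy") else None
def to(xyz,yaw):
    s=bot.read_state(); Rm=R.from_rotvec(s["tcp_rot"]); Rm_t=R.from_euler("ZX",[yaw,np.pi])
    d=Rm.inv().apply(np.array(xyz)-s["tool_pos"]); t=(Rm.inv()*Rm_t).as_rotvec()
    print("at",s["tool_pos"].round(4),"t",round(s["time"],2),"goal",np.round(xyz,4),"delta tool",d.round(4),"dr",t.round(4),"n",np.linalg.norm(d).round(3), "q",s["q"].round(2))
def dyaw(): return p[2]-p[3]
def info():
    s=bot.read_state(); Rm=R.from_rotvec(s["tcp_rot"]);X=Rm.apply([1,0,0]);
    q=s["tool_pos"]-D(p,[0,0,0])[0]; th=p[2]
    f=Rm.inv().apply(s["wrist_force"])
    print("t",s["time"],"pos",s["tool_pos"].round(4),"tool yaw",np.degrees(np.arctan2(X[1],X[0])).round(2),"r",np.hypot(*q[:2]).round(4),"az",np.degrees(np.arctan2(q[1],q[0])).round(2),"f tool",f.round(2),"q",s["q"].round(2),"w",s["width"])
E
python3 - <<'E'
from fit import *
to(D(p,[-.045,-.131,.2])[0],dyaw());
E
```

```text
at [ 0.5147 -0.1281  0.3813] t 2.77 goal [ 0.3573 -0.3884  0.2   ] delta tool [-0.0905  0.2902  0.1816] dr [ 1.200e-03 -3.000e-04  4.376e-01] n 0.354 q [-0.29 -0.07  1.7  -0.    1.51 -0.05]
```

Call:
carry_out --deltas '[{"delta_pos": [-0.0129,0.0415,0.01],"dr": [0,0,0]},{"delta_pos": [-0.0129,0.0415,0.01],"dr": [0,0,0]},{"delta_pos": [-0.0129,0.0415,0.02],"dr": [0,0,0]},{"delta_pos": [-0.0129,0.0415,0.03],"dr": [0,0,0]},{"delta_pos": [-0.0129,0.0415,0.035],"dr": [0,0,0]},{"delta_pos": [-0.0129,0.0415,0.035],"dr": [0,0,0]},{"delta_pos": [-0.0129,0.0415,0.04],"dr": [0,0,0]},{"delta_pos": [0,0,0],"dr": [0,0,0.146]},{"delta_pos": [0,0,0],"dr": [0,0,0.146]},{"delta_pos": [0,0,0],"dr": [0,0,0.146]}]'

```text
time: 4.03
tool_pos: [0.3609, -0.3849, 0.2012]
tcp_rot: [-2.963, 1.042, -0.0]
wrist_force: [0.1, -0.2, -0.2]
width: 0.001
```

Call:
carry_out --deltas '[{"delta_pos": [0,0,0.04],"dr": [0,0,0]},{"delta_pos": [0,0,0],"dr": [0,0,0]}]'

```text
time: 4.28
tool_pos: [0.3591, -0.3827, 0.1583]
tcp_rot: [-2.963, 1.033, 0.009]
wrist_force: [0.3, 0.5, 0.5]
width: 0.002
```

```bash
python3 - <<'E'
from fit import *
to(D(p,[-.045,-.131,.07])[0],dyaw());info()
c=bot.read_camera("top");crop(c,230,140,390,300-40,5,"pics/t3.png")
c=bot.read_camera("scene");crop(c,210,120,370,320-80,5,"pics/s3.png") if 0 else crop(c,190,120,370,320-50,4,"pics/s3.png")
E
```

```text
at [ 0.3591 -0.3827  0.1583] t 4.28 goal [ 0.3573 -0.3884  0.07  ] delta tool [0.0028 0.0057 0.0883] dr [-0.0017  0.0067  0.008 ] n 0.089 q [-0.86  0.04  2.    0.    1.11 -0.19]
t 4.275 pos [ 0.3591 -0.3827  0.1583] tool yaw -38.46 r 0.1341 az -149.55 f tool [-0.05 -0.57 -0.52] q [-0.86  0.04  2.    0.    1.11 -0.19] w 0.0020085575268781225
```

View pics/s3.png

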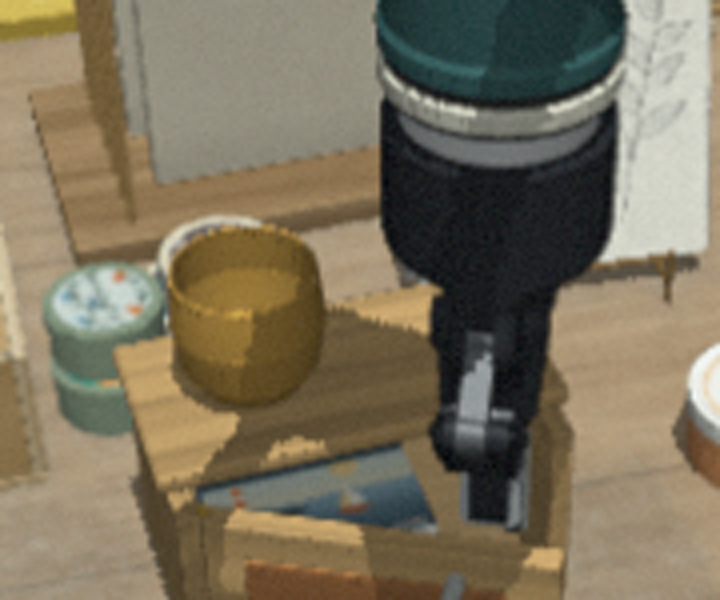

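Call:
carry_out --deltas '[{"delta_pos": [0.002,0.006,0.03],"dr": [0,0.006,0.008]},{"delta_pos": [0,0,0.03],"dr": [0,0,0]},{"delta_pos": [0,0,0.028],"dr": [0,0,0]},{"delta_pos": [0,0,0],"dr": [0,0,0]}]'

```text
time: 4.88
tool_pos: [0.3578, -0.3908, 0.0726]
tcp_rot: [2.961, -1.048, 0.005]
wrist_force: [-0.4, 0.3, 0.2]
width: 0.003
```

```bash
python3 - <<'E'
from fit import *
to(D(p,[-.045,-.131,.07])[0],dyaw());info()
c=bot.read_camera("top");crop(c,230,180,390,300,5,"pics/t4.png")
c=bot.read_camera("scene");crop(c,190,170,370,320,4,"pics/s4.png")
E
```

```text
at [ 0.3578 -0.3908  0.0726] t 4.88 goal [ 0.3573 -0.3884  0.07  ] delta tool [-0.0019 -0.0016  0.0026] dr [-0.0007 -0.0031 -0.0012] n 0.004 q [-0.88  0.15  2.06  0.    0.93 -0.2 ]
t 4.875 pos [ 0.3578 -0.3908  0.0726] tool yaw -38.99 r 0.1394 az -146.93 f tool [-0.54  0.02 -0.17] q [-0.88  0.15  2.06  0.    0.93 -0.2 ] w 0.0034527301763783583
```

View pics/s4.png

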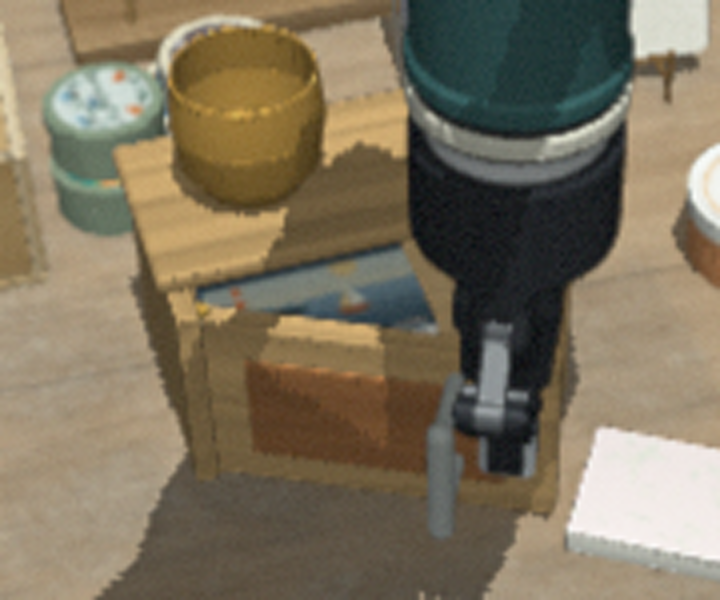

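View pics/t4.png

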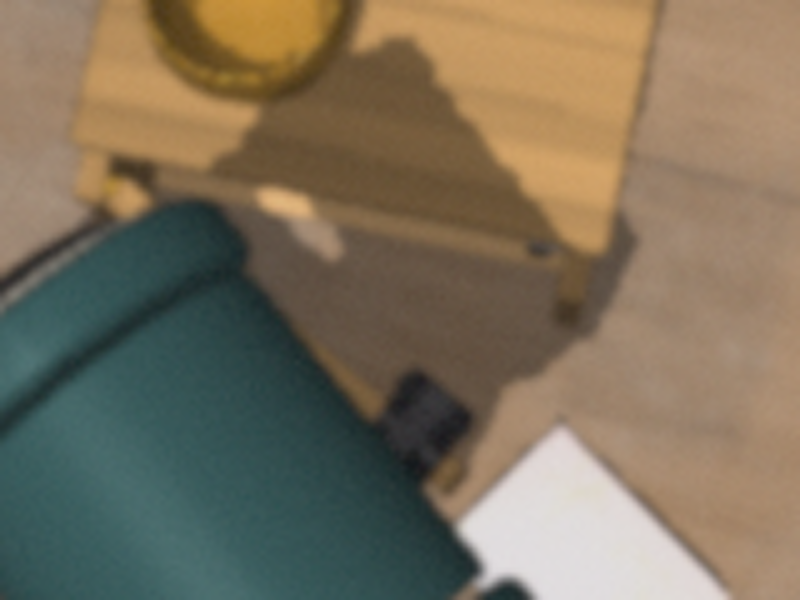

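Call:
carry_out --deltas '[{"delta_pos": [0.004,-0.001,0.001],"dr": [0,0,0]},{"delta_pos": [0.004,0,0.001],"dr": [0,0,0]},{"delta_pos": [0.004,0,0],"dr": [0,0,0]},{"delta_pos": [0.003,0,0],"dr": [0,0,0]},{"delta_pos": [0.002,0,0],"dr": [0,0,0]}]'

```text
time: 5.6
tool_pos: [0.3723, -0.4019, 0.0714]
tcp_rot: [2.959, -1.048, 0.009]
wrist_force: [1.0, 0.2, 0.3]
width: 0.002
```

Call:
carry_out --deltas '[{"delta_pos": [0.0026,0.0004,0],"dr": [0,0,-0.02]},{"delta_pos": [0.0026,0.0004,0],"dr": [0,0,-0.02]},{"delta_pos": [0.0026,0.0004,0],"dr": [0,0,-0.02]},{"delta_pos": [0.0026,0.0004,0],"dr": [0,0,-0.02]}]'

```text
time: 6.1
tool_pos: [0.3794, -0.4094, 0.0714]
tcp_rot: [2.999, -0.927, 0.009]
wrist_force: [-0.2, 0.5, -0.0]
width: -0.001
```

```bash
python3 - <<'E'
from fit import *
info()
c=bot.read_camera("scene");crop(c,190,170,370,320,4,"pics/s5.png")
E
```

```text
t 6.1 pos [ 0.3794 -0.4094  0.0714] tool yaw -34.36 r 0.1343 az -135.15 f tool [-0.47 -0.33  0.01] q [-0.87  0.19  2.01  0.    0.93 -0.27] w -0.0009390655901466336
```

View pics/s5.png

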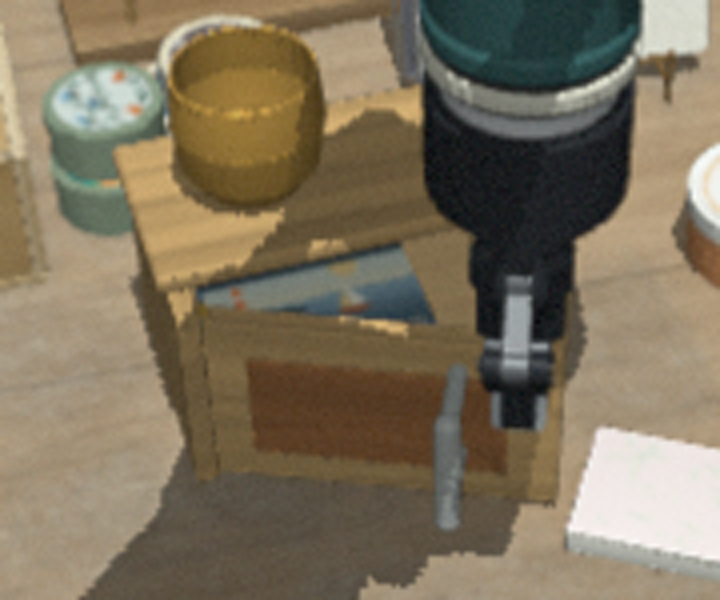

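Call:
carry_out --deltas '[{"delta_pos": [0.0026,0.0004,0],"dr": [0,0,-0.02]},{"delta_pos": [0.0026,0.0004,0],"dr": [0,0,-0.02]},{"delta_pos": [0.0026,0.0004,0],"dr": [0,0,-0.02]}]'

```text
time: 6.52
tool_pos: [0.3854, -0.4147, 0.0715]
tcp_rot: [3.026, -0.837, 0.009]
wrist_force: [-0.6, 0.6, -0.8]
width: -0.0
```

```bash
python3 - <<'E'
from fit import *
info()
c=bot.read_camera("scene");crop(c,190,170,370,320,4,"pics/s6.png")
E
```

```text
t 6.525 pos [ 0.3854 -0.4147  0.0715] tool yaw -30.92 r 0.134 az -131.75 f tool [-0.82 -0.24  0.75] q [-0.87  0.21  1.99  0.    0.94 -0.33] w -0.0001822986336509252
```

View pics/s6.png

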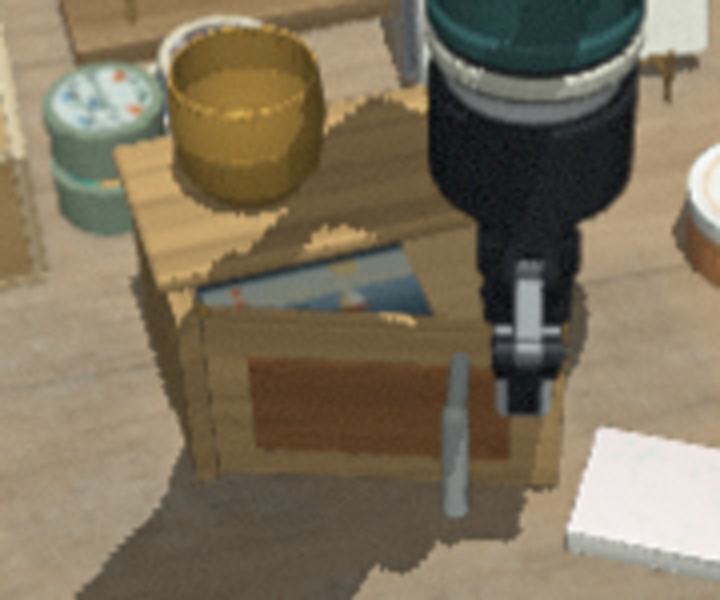

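Call:
carry_out --deltas '[{"delta_pos": [0.0026,0.0005,0],"dr": [0,0,-0.02]},{"delta_pos": [0.0026,0.0005,0],"dr": [0,0,-0.02]},{"delta_pos": [0.0026,0.0005,0],"dr": [0,0,-0.02]},{"delta_pos": [0.0026,0.0005,0],"dr": [0,0,-0.02]}]'

```text
time: 7.08
tool_pos: [0.3935, -0.4215, 0.0715]
tcp_rot: [3.056, -0.715, 0.008]
wrist_force: [0.5, -0.2, -0.7]
width: -0.001
```

Call:
carry_out --deltas '[{"delta_pos": [0.0013,0.0002,0],"dr": [0,0,-0.01]},{"delta_pos": [0.0013,0.0002,0],"dr": [0,0,-0.01]}]'

```text
time: 7.32
tool_pos: [0.3956, -0.423, 0.0716]
tcp_rot: [3.063, -0.686, 0.008]
wrist_force: [0.6, 0.0, -1.0]
width: 0.002
```

Call:
carry_out --deltas '[{"delta_pos": [0.0013,0.0002,0],"dr": [0,0,-0.01]},{"delta_pos": [0.0013,0.0002,0],"dr": [0,0,-0.01]}]'

```text
time: 7.58
tool_pos: [0.3977, -0.4244, 0.0716]
tcp_rot: [3.07, -0.655, 0.008]
wrist_force: [-0.7, 0.4, -0.3]
width: -0.006
```

```bash
python3 - <<'E'
from fit import *
info()
c=bot.read_camera("scene");crop(c,190,170,370,320,4,"pics/s7.png")
E
```

```text
t 7.575 pos [ 0.3977 -0.4244  0.0716] tool yaw -24.09 r 0.134 az -125.03 f tool [-0.82 -0.04  0.33] q [-0.86  0.24  1.96  0.    0.94 -0.44] w -0.005529830321061181
```

View pics/s7.png

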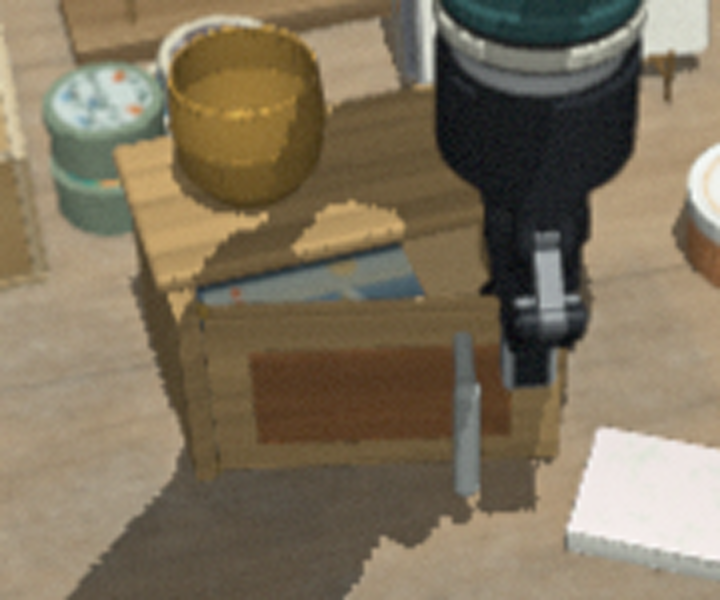

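Call:
carry_out --deltas '[{"delta_pos": [0.0008,0.0001,0],"dr": [0,0,-0.006]},{"delta_pos": [0.0008,0.0001,0],"dr": [0,0,-0.006]}]'

```text
time: 7.88
tool_pos: [0.3991, -0.4253, 0.0716]
tcp_rot: [3.074, -0.637, 0.008]
wrist_force: [-0.8, -0.4, -1.0]
width: -0.001
```

Call:
carry_out --deltas '[{"delta_pos": [0.0008,0.0001,0],"dr": [0,0,-0.006]},{"delta_pos": [0.0008,0.0001,0],"dr": [0,0,-0.006]}]'

```text
time: 8.12
tool_pos: [0.4005, -0.4261, 0.0716]
tcp_rot: [3.077, -0.618, 0.008]
wrist_force: [-0.7, -0.1, 0.5]
width: -0.004
```

Call:
carry_out --deltas '[{"delta_pos": [0.0008,0.0001,0],"dr": [0,0,-0.006]},{"delta_pos": [0.0008,0.0001,0],"dr": [0,0,-0.006]}]'

```text
time: 8.38
tool_pos: [0.4019, -0.4269, 0.0717]
tcp_rot: [3.081, -0.6, 0.008]
wrist_force: [-1.1, -0.1, 0.1]
width: -0.0
```

Call:
carry_out --deltas '[{"delta_pos": [0.0008,0.0001,0],"dr": [0,0,-0.006]},{"delta_pos": [0.0008,0.0001,0],"dr": [0,0,-0.006]}]'

```text
time: 8.62
tool_pos: [0.4033, -0.4277, 0.0716]
tcp_rot: [3.084, -0.581, 0.008]
wrist_force: [-0.8, -0.1, 0.3]
width: 0.001
```

Call:
carry_out --deltas '[{"delta_pos": [0.0008,0.0001,0],"dr": [0,0,-0.006]},{"delta_pos": [0.0008,0.0001,0],"dr": [0,0,-0.006]}]'

```text
time: 8.88
tool_pos: [0.4047, -0.4284, 0.0716]
tcp_rot: [3.088, -0.563, 0.008]
wrist_force: [-1.5, 0.3, -0.1]
width: -0.0
```

Call:
carry_out --deltas '[{"delta_pos": [0.0008,0.0001,0],"dr": [0,0,-0.006]},{"delta_pos": [0.0008,0.0001,0],"dr": [0,0,-0.006]}]'

```text
time: 9.12
tool_pos: [0.4061, -0.4292, 0.0716]
tcp_rot: [3.091, -0.544, 0.008]
wrist_force: [0.1, -0.0, 0.3]
width: -0.001
```

Call:
carry_out --deltas '[{"delta_pos": [0.0008,0.0001,0],"dr": [0,0,-0.006]},{"delta_pos": [0.0008,0.0001,0],"dr": [0,0,-0.006]}]'

```text
time: 9.38
tool_pos: [0.4076, -0.4299, 0.0717]
tcp_rot: [3.094, -0.526, 0.008]
wrist_force: [-0.2, -0.0, -0.7]
width: -0.0
```

Call:
carry_out --deltas '[{"delta_pos": [0.0008,0.0001,0],"dr": [0,0,-0.006]},{"delta_pos": [0.0008,0.0001,0],"dr": [0,0,-0.006]}]'

```text
time: 9.62
tool_pos: [0.4091, -0.4306, 0.0717]
tcp_rot: [3.097, -0.507, 0.008]
wrist_force: [0.2, 1.4, 0.3]
width: -0.001
```

Call:
carry_out --deltas '[{"delta_pos": [0.0008,0.0001,0],"dr": [0,0,-0.006]},{"delta_pos": [0.0008,0.0001,0],"dr": [0,0,-0.006]}]'

```text
time: 9.88
tool_pos: [0.4105, -0.4313, 0.0717]
tcp_rot: [3.1, -0.489, 0.008]
wrist_force: [-0.3, 0.5, 1.1]
width: -0.0
```

Call:
carry_out --deltas '[{"delta_pos": [0.0008,0.0001,0],"dr": [0,0,-0.006]},{"delta_pos": [0.0008,0.0001,0],"dr": [0,0,-0.006]}]'

```text
time: 10.12
tool_pos: [0.4119, -0.432, 0.0716]
tcp_rot: [3.103, -0.47, 0.008]
wrist_force: [-0.9, -0.2, -0.3]
width: 0.002
```

```bash
python3 - <<'E'
from fit import *
info()
c=bot.read_camera("scene");crop(c,190,170,370,320,4,"pics/s8.png")
E
```

```text
t 10.125 pos [ 0.4119 -0.432   0.0716] tool yaw -17.23 r 0.1329 az -118.14 f tool [-0.79  0.41  0.34] q [-0.85  0.26  1.92  0.    0.95 -0.55] w 0.0015983492896304795
```

View pics/s8.png

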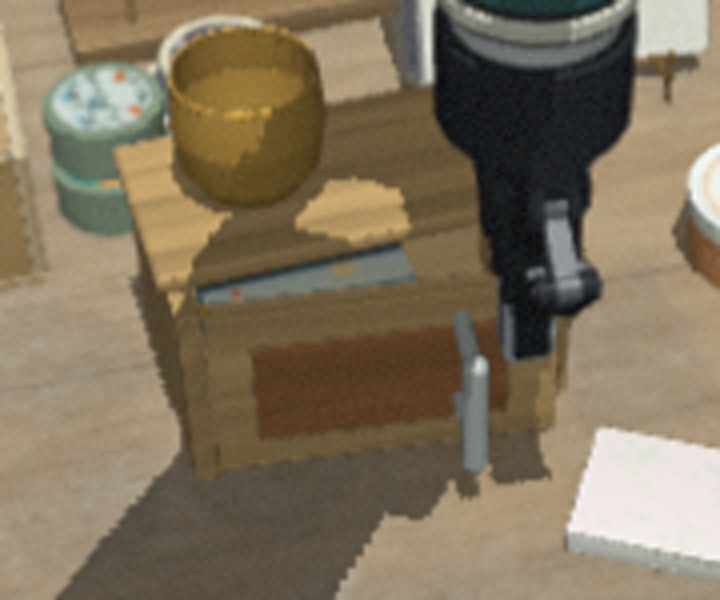

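Call:
carry_out --deltas '[{"delta_pos": [0.0008,0.0001,0],"dr": [0,0,-0.006]},{"delta_pos": [0.0008,0.0001,0],"dr": [0,0,-0.006]}]'

```text
time: 10.42
tool_pos: [0.4134, -0.4326, 0.0717]
tcp_rot: [3.106, -0.451, 0.008]
wrist_force: [-0.3, -0.9, -0.8]
width: 0.003
```

Call:
carry_out --deltas '[{"delta_pos": [0.0008,0.0001,0],"dr": [0,0,-0.006]},{"delta_pos": [0.0008,0.0001,0],"dr": [0,0,-0.006]}]'

```text
time: 10.68
tool_pos: [0.4149, -0.4333, 0.0717]
tcp_rot: [3.108, -0.433, 0.008]
wrist_force: [-0.4, -0.0, -0.2]
width: 0.0
```

Call:
carry_out --deltas '[{"delta_pos": [0.0008,0.0001,0],"dr": [0,0,-0.006]},{"delta_pos": [0.0008,0.0001,0],"dr": [0,0,-0.006]}]'

```text
time: 10.92
tool_pos: [0.4164, -0.4339, 0.0717]
tcp_rot: [3.111, -0.414, 0.008]
wrist_force: [-0.3, 0.6, -0.2]
width: -0.001
```

Call:
carry_out --deltas '[{"delta_pos": [0.0008,0.0001,0],"dr": [0,0,-0.006]},{"delta_pos": [0.0008,0.0001,0],"dr": [0,0,-0.006]}]'

```text
time: 11.18
tool_pos: [0.4179, -0.4345, 0.0717]
tcp_rot: [3.113, -0.395, 0.008]
wrist_force: [-0.3, 0.0, 0.4]
width: -0.004
```

Call:
carry_out --deltas '[{"delta_pos": [0.0008,0.0001,0],"dr": [0,0,-0.006]},{"delta_pos": [0.0008,0.0001,0],"dr": [0,0,-0.006]}]'

```text
time: 11.42
tool_pos: [0.4194, -0.4351, 0.0717]
tcp_rot: [3.116, -0.377, 0.008]
wrist_force: [0.1, -0.7, 0.9]
width: -0.0
```

Call:
carry_out --deltas '[{"delta_pos": [0.0008,0.0001,0],"dr": [0,0,-0.006]},{"delta_pos": [0.0008,0.0001,0],"dr": [0,0,-0.006]}]'

```text
time: 11.68
tool_pos: [0.4209, -0.4357, 0.0717]
tcp_rot: [3.118, -0.358, 0.008]
wrist_force: [-0.5, 0.4, 0.1]
width: -0.001
```

Call:
carry_out --deltas '[{"delta_pos": [0.0008,0.0001,0],"dr": [0,0,-0.006]},{"delta_pos": [0.0008,0.0001,0],"dr": [0,0,-0.006]}]'

```text
time: 11.92
tool_pos: [0.4224, -0.4362, 0.0717]
tcp_rot: [3.12, -0.339, 0.008]
wrist_force: [-0.8, -0.2, 0.6]
width: 0.0
```

```bash
python3 - <<'E'
from fit import *
info()
c=bot.read_camera("scene");crop(c,190,170,370,320,4,"pics/s9.png")
E
```

```text
t 11.925 pos [ 0.4224 -0.4362  0.0717] tool yaw -12.41 r 0.1322 az -113.26 f tool [-0.69  0.36 -0.63] q [-0.84  0.28  1.9   0.    0.96 -0.63] w 0.0002125538749523315
```

View pics/s9.png

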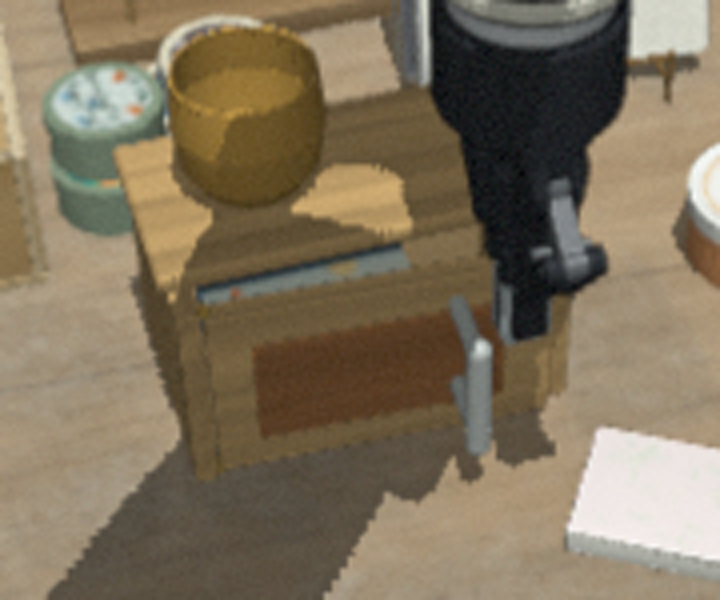

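Call:
carry_out --deltas '[{"delta_pos": [0.0008,-0.0002,0],"dr": [0,0,-0.006]},{"delta_pos": [0.0008,-0.0002,0],"dr": [0,0,-0.006]}]'

```text
time: 12.22
tool_pos: [0.424, -0.4361, 0.0717]
tcp_rot: [3.122, -0.32, 0.008]
wrist_force: [0.4, 0.0, 0.2]
width: -0.0
```

Call:
carry_out --deltas '[{"delta_pos": [0.0008,0,0],"dr": [0,0,-0.006]},{"delta_pos": [0.0008,0,0],"dr": [0,0,-0.006]}]'

```text
time: 12.48
tool_pos: [0.4256, -0.4365, 0.0718]
tcp_rot: [3.124, -0.302, 0.008]
wrist_force: [0.8, 0.6, 0.1]
width: -0.001
```

Call:
carry_out --deltas '[{"delta_pos": [0.0008,0,0],"dr": [0,0,-0.006]},{"delta_pos": [0.0008,0,0],"dr": [0,0,-0.006]}]'

```text
time: 12.72
tool_pos: [0.4272, -0.4368, 0.0718]
tcp_rot: [3.125, -0.283, 0.008]
wrist_force: [-0.2, 0.2, 0.5]
width: -0.001
```

Call:
carry_out --deltas '[{"delta_pos": [0.0008,0,0],"dr": [0,0,-0.006]},{"delta_pos": [0.0008,0,0],"dr": [0,0,-0.006]}]'

```text
time: 12.98
tool_pos: [0.4288, -0.4371, 0.0718]
tcp_rot: [3.127, -0.264, 0.008]
wrist_force: [-1.0, 0.5, -0.7]
width: -0.002
```

Call:
carry_out --deltas '[{"delta_pos": [0.0008,0,0],"dr": [0,0,-0.006]},{"delta_pos": [0.0008,0,0],"dr": [0,0,-0.006]}]'

```text
time: 13.22
tool_pos: [0.4293, -0.4373, 0.0717]
tcp_rot: [3.129, -0.245, 0.005]
wrist_force: [-6.0, -0.5, 2.0]
width: -0.0
```

Call:
carry_out --deltas '[{"delta_pos": [0.0008,0,0],"dr": [0,0,-0.006]},{"delta_pos": [0,0,0],"dr": [0,0,0]}]'

```text
time: 13.48
tool_pos: [0.4294, -0.4374, 0.0718]
tcp_rot: [3.13, -0.236, 0.003]
wrist_force: [-6.3, -0.8, 3.5]
width: -0.0
```

```bash
python3 - <<'E'
from fit import *
info()
c=bot.read_camera("scene");crop(c,190,170,370,320,4,"pics/s10.png")
E
```

```text
t 13.475 pos [ 0.4294 -0.4374  0.0718] tool yaw -8.63 r 0.1308 az -110.23 f tool [-6.08  1.76 -3.54] q [-0.83  0.29  1.89 -0.    0.96 -0.68] w -0.00031018549116623083
```

View pics/s10.png

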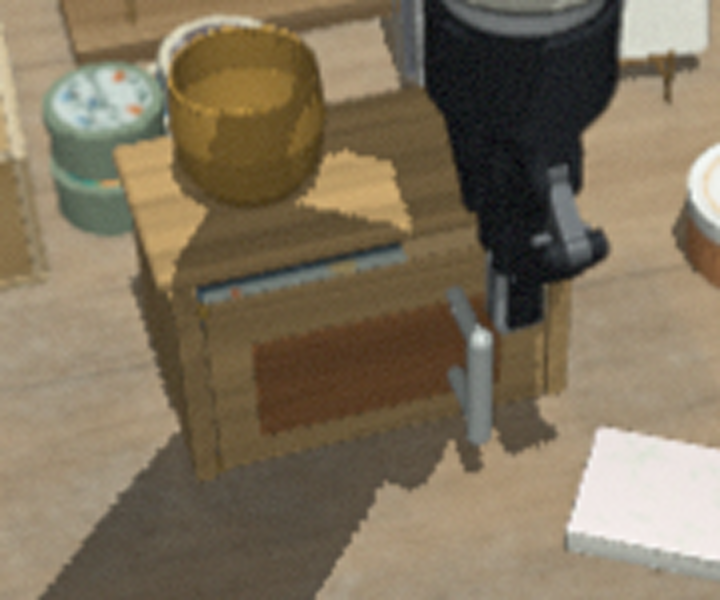

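```bash
python3 - <<'E'
from fit import *
s=bot.read_state();Rm=R.from_rotvec(s["tcp_rot"]);f=Rm.inv().apply(s["wrist_force"]);m=Rm.inv().apply(s["torque"])
print("f",f,"m",m)
r0=np.cross(f,m)/f.dot(f);print("line pt",r0,"dir",f/np.linalg.norm(f), "pitch",f.dot(m))
c=bot.read_camera("top");crop(c,250,170,380,270,6,"pics/t10.png")
E
```

```text
f [-6.11776573  1.95272437 -3.65806938] m [-0.18961498 -0.98089025  0.07270005]
line pt [-0.06309221  0.0208413   0.11664095] dir [-0.82777135  0.26421562 -0.49495929] pitch -1.0213300919997892
```

View pics/t10.png

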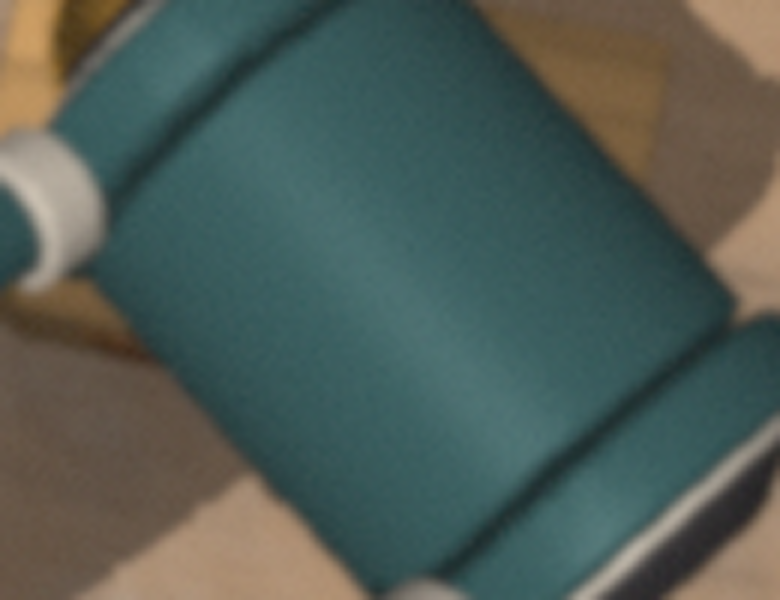

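Call:
carry_out --deltas '[{"delta_pos": [-0.003,0,0],"dr": [0,0,0]},{"delta_pos": [-0.003,0,0],"dr": [0,0,0]},{"delta_pos": [0,0,-0.01],"dr": [0,0,0]},{"delta_pos": [0,0,0],"dr": [0,0,0]}]'

```text
time: 14.08
tool_pos: [0.4262, -0.4374, 0.0833]
tcp_rot: [3.127, -0.236, 0.011]
wrist_force: [0.7, -0.4, 0.7]
width: 0.001
```

```bash
python3 - <<'E'
from fit import *
info()
c=bot.read_camera("scene");crop(c,190,170,370,320,4,"pics/s11.png")
E
```

```text
t 14.075 pos [ 0.4262 -0.4374  0.0833] tool yaw -8.64 r 0.1319 az -111.57 f tool [ 0.78  0.25 -0.65] q [-0.84  0.27  1.89  0.    0.98 -0.69] w 0.0008326746404183803
```

View pics/s11.png

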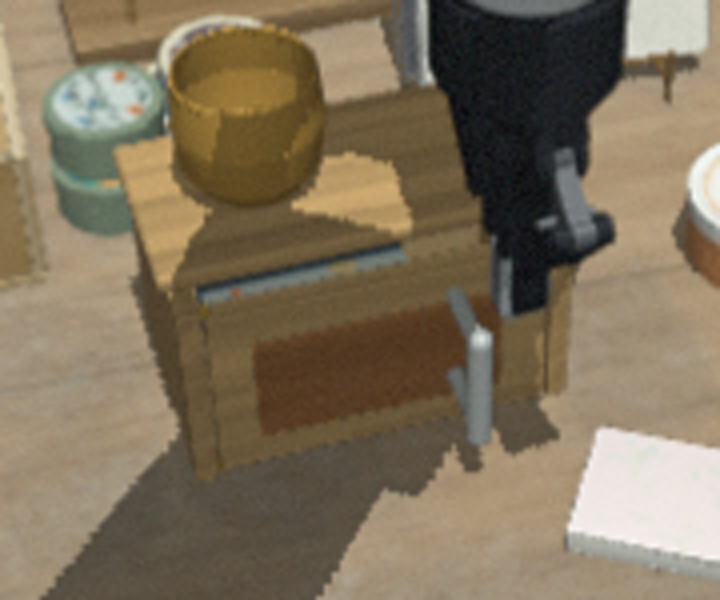

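Call:
carry_out --deltas '[{"delta_pos": [0.001,0,0],"dr": [0,0,0]},{"delta_pos": [0.001,0,0],"dr": [0,0,0]},{"delta_pos": [0.001,0,0],"dr": [0,0,0]}]'

```text
time: 14.5
tool_pos: [0.4281, -0.4369, 0.0816]
tcp_rot: [3.13, -0.237, 0.007]
wrist_force: [-0.1, 0.0, -0.8]
width: -0.001
```

Call:
carry_out --deltas '[{"delta_pos": [0.0008,0,0],"dr": [0,0,0]},{"delta_pos": [0.0008,0,0],"dr": [0,0,0]}]'

```text
time: 14.75
tool_pos: [0.4293, -0.4371, 0.0816]
tcp_rot: [3.13, -0.236, 0.006]
wrist_force: [-2.0, 0.3, 0.5]
width: 0.001
```

```bash
python3 - <<'E'
from fit import *
info()
E
```

```text
t 14.75 pos [ 0.4293 -0.4371  0.0816] tool yaw -8.64 r 0.1305 az -110.33 f tool [-1.96  0.04 -0.48] q [-0.84  0.28  1.88  0.    0.98 -0.68] w 0.0007932492428694389
```

Call:
carry_out --deltas '[{"delta_pos": [0.0008,0,0],"dr": [0,0,0]},{"delta_pos": [0,0,0],"dr": [0,0,0]}]'

```text
time: 15.0
tool_pos: [0.4296, -0.4371, 0.0816]
tcp_rot: [3.13, -0.237, 0.005]
wrist_force: [-5.0, 0.6, 2.0]
width: -0.002
```

Call:
carry_out --deltas '[{"delta_pos": [0.0008,0,0],"dr": [0,0,0]},{"delta_pos": [0,0,0],"dr": [0,0,0]}]'

```text
time: 15.25
tool_pos: [0.4298, -0.4372, 0.0816]
tcp_rot: [3.13, -0.237, 0.003]
wrist_force: [-6.5, 1.3, 2.4]
width: 0.002
```

```bash
python3 - <<'E'
from fit import *
s=bot.read_state()
a=p[2];q=s["tool_pos"][:2]-p[:2];print("tcp in cupboard",np.cos(a)*q[0]+np.sin(a)*q[1],-np.sin(a)*q[0]+np.cos(a)*q[1])
c=bot.read_camera("scene")
for th in(.05,0,-.03,-.06,-.1):
    P=p.copy();P[3]=th
    print(th,((proj(c,D(P,[[-.006,-.150,.004],[-.041,-.107,.086],[-.041,-.107,.03],[.006,-.075,.096],[-.006,-.150,.096]]))-[190,170])*4).round(0).tolist())
print("wall",((proj(c,W(p,[[0,-.091,0],[0,-.076,0],[0,.091,0],[0,-.091,.1]]))-[190,170])*4).round(0).tolist())
crop(c,260,200,340,285,8,"pics/s12.png")
E
```

```text
tcp in cupboard -0.014393654803617225 -0.05336394351481664
0.05 [[546.0, 401.0], [478.0, 344.0], [477.0, 436.0], [374.0, 267.0], [552.0, 252.0]]
0 [[541.0, 389.0], [479.0, 335.0], [478.0, 426.0], [371.0, 261.0], [547.0, 241.0]]
-0.03 [[538.0, 382.0], [479.0, 329.0], [478.0, 420.0], [369.0, 258.0], [543.0, 234.0]]
-0.06 [[534.0, 376.0], [479.0, 323.0], [478.0, 415.0], [367.0, 254.0], [540.0, 227.0]]
-0.1 [[529.0, 367.0], [478.0, 315.0], [477.0, 407.0], [364.0, 250.0], [534.0, 219.0]]
wall [[574.0, 387.0], [543.0, 394.0], [189.0, 483.0], [583.0, 226.0]]
```

View pics/s12.png

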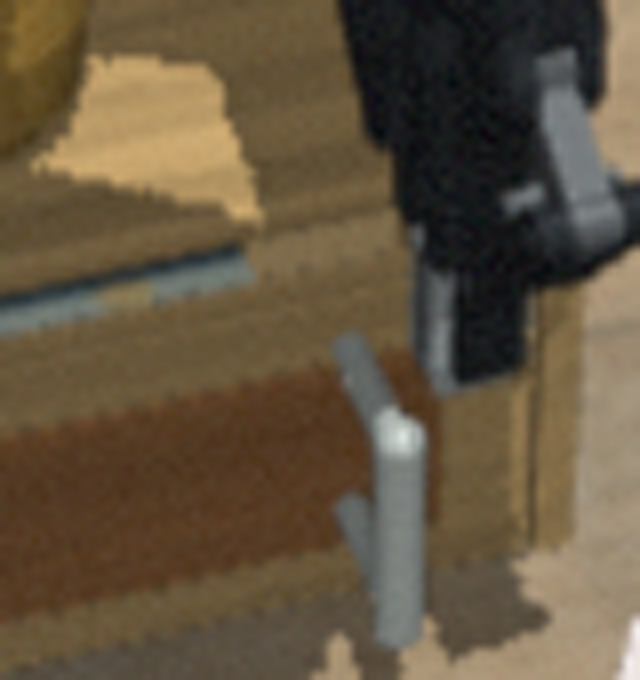

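```bash
python3 - <<'E'
from fit import *
s=bot.read_state();Rm=R.from_rotvec(s["tcp_rot"])
c=bot.read_camera("scene")
for x in(0,-.02,-.03,-.04,-.05):
  for h in(0,.02,.03,.04,.05):
    print(x,h,((proj(c,s["tool_pos"]+Rm.apply([x,0,-h]))-[260,200])*8).round(0).tolist(),end=" ")
  print()
info()
E
```

```text
0 0 [[462.0, 357.0]] 0 0.02 [[464.0, 288.0]] 0 0.03 [[465.0, 253.0]] 0 0.04 [[466.0, 217.0]] 0 0.05 [[467.0, 180.0]] 
-0.02 0 [[499.0, 418.0]] -0.02 0.02 [[501.0, 349.0]] -0.02 0.03 [[502.0, 314.0]] -0.02 0.04 [[503.0, 278.0]] -0.02 0.05 [[504.0, 242.0]] 
-0.03 0 [[517.0, 450.0]] -0.03 0.02 [[520.0, 381.0]] -0.03 0.03 [[521.0, 346.0]] -0.03 0.04 [[522.0, 310.0]] -0.03 0.05 [[524.0, 273.0]] 
-0.04 0 [[536.0, 482.0]] -0.04 0.02 [[539.0, 413.0]] -0.04 0.03 [[540.0, 378.0]] -0.04 0.04 [[542.0, 342.0]] -0.04 0.05 [[544.0, 305.0]] 
-0.05 0 [[555.0, 515.0]] -0.05 0.02 [[558.0, 446.0]] -0.05 0.03 [[560.0, 410.0]] -0.05 0.04 [[562.0, 375.0]] -0.05 0.05 [[564.0, 338.0]] 
t 15.35 pos [ 0.4298 -0.4372  0.0815] tool yaw -8.65 r 0.1304 az -110.12 f tool [-6.45  1.09 -3.17] q [-0.83  0.28  1.88 -0.    0.98 -0.68] w 0.0014377348566706042
```

Call:
carry_out --deltas '[{"delta_pos": [0.0008,0,0],"dr": [0,0,0]},{"delta_pos": [0,0,0],"dr": [0,0,0]}]'

```text
time: 15.6
tool_pos: [0.4299, -0.4372, 0.0815]
tcp_rot: [3.13, -0.236, 0.001]
wrist_force: [-8.4, 1.2, 3.3]
width: -0.001
```

Call:
carry_out --deltas '[{"delta_pos": [0.0008,0,0],"dr": [0,0,0]},{"delta_pos": [0,0,0],"dr": [0,0,0]}]'

```text
time: 15.85
tool_pos: [0.4301, -0.4372, 0.0815]
tcp_rot: [3.131, -0.236, -0.001]
wrist_force: [-9.9, 0.8, 5.4]
width: -0.001
```

Call:
carry_out --deltas '[{"delta_pos": [0.0008,0,0],"dr": [0,0,0]},{"delta_pos": [0,0,0],"dr": [0,0,0]}]'

```text
time: 16.1
tool_pos: [0.4302, -0.4372, 0.0815]
tcp_rot: [3.131, -0.236, -0.003]
wrist_force: [-12.8, 1.3, 6.6]
width: -0.006
```

Call:
carry_out --deltas '[{"delta_pos": [0.0008,0,0],"dr": [0,0,0]},{"delta_pos": [0,0,0],"dr": [0,0,0]}]'

```text
time: 16.35
tool_pos: [0.4314, -0.4375, 0.0816]
tcp_rot: [3.131, -0.237, -0.001]
wrist_force: [-10.0, 1.0, 3.7]
width: -0.002
```

Call:
carry_out --deltas '[{"delta_pos": [0.0005,0,0],"dr": [0,0,0]},{"delta_pos": [0,0,0],"dr": [0,0,0]}]'

```text
time: 16.6
tool_pos: [0.4345, -0.4382, 0.0817]
tcp_rot: [3.129, -0.237, 0.008]
wrist_force: [-3.8, -1.3, 0.2]
width: 0.0
```

```bash
python3 - <<'E'
from fit import *
info()
E
```

```text
t 16.6 pos [ 0.4345 -0.4382  0.0817] tool yaw -8.67 r 0.1298 az -108.0 f tool [-3.53  1.87 -0.22] q [-0.83  0.28  1.87  0.    0.98 -0.68] w 1.1513395235649408e-05
```

Call:
carry_out --deltas '[{"delta_pos": [0.0005,0,0],"dr": [0,0,0]},{"delta_pos": [0,0,0],"dr": [0,0,0]}]'

```text
time: 16.85
tool_pos: [0.4364, -0.4382, 0.0821]
tcp_rot: [3.129, -0.237, 0.01]
wrist_force: [0.2, 0.6, 0.0]
width: -0.003
```

```bash
python3 - <<'E'
from fit import *
info()
c=bot.read_camera("scene");crop(c,260,200,340,285,8,"pics/s13.png")
E
```

```text
t 16.85 pos [ 0.4364 -0.4382  0.0821] tool yaw -8.65 r 0.1293 az -107.22 f tool [ 0.07 -0.61 -0.01] q [-0.83  0.28  1.87  0.    0.98 -0.68] w -0.002567174532426289
```

View pics/s13.png

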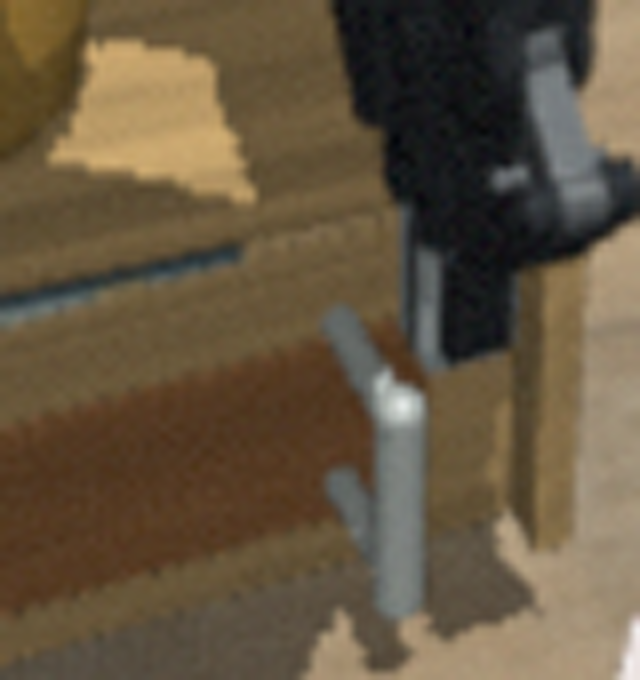

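Call:
carry_out --deltas '[{"delta_pos": [-0.01,0,0],"dr": [0,0,0]},{"delta_pos": [-0.02,0,0],"dr": [0,0,0]},{"delta_pos": [-0.02,0,-0.02],"dr": [0,0,0]},{"delta_pos": [0,0,-0.05],"dr": [0,0,0]},{"delta_pos": [0,0,-0.05],"dr": [0,0,-0.178]},{"delta_pos": [-0.02,0,0],"dr": [0,0,-0.178]},{"delta_pos": [0,0,0],"dr": [0,0,-0.178]},{"delta_pos": [0,0,0],"dr": [0,0,-0.178]},{"delta_pos": [0,0,0],"dr": [0,0,-0.178]},{"delta_pos": [0,0,0],"dr": [0,0,-0.178]}]' --grip 0.5

```text
time: 18.15
tool_pos: [0.3639, -0.4301, 0.2012]
tcp_rot: [2.809, 1.396, 0.004]
wrist_force: [1.1, -0.4, -0.1]
width: 0.501
```

```bash
python3 - <<'E'
from fit import *
info()
c=bot.read_camera("scene");crop(c,210,170,350,315,4,"pics/s14.png")
c=bot.read_camera("top");crop(c,235,175,355,275,6,"pics/t14.png")
E
```

```text
t 18.15 pos [ 0.3639 -0.4301  0.2012] tool yaw 52.84 r 0.1599 az -133.82 f tool [0.38 1.15 0.11] q [-0.91  0.07  1.88  0.    1.18 -1.84] w 0.5011474364631536
```

View pics/s14.png

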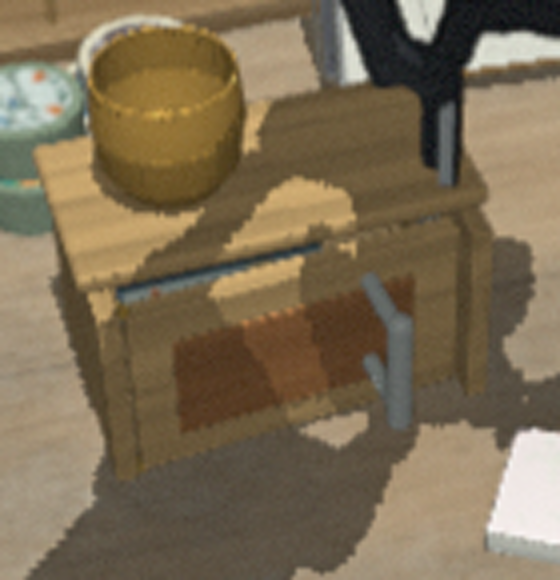

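View pics/t14.png

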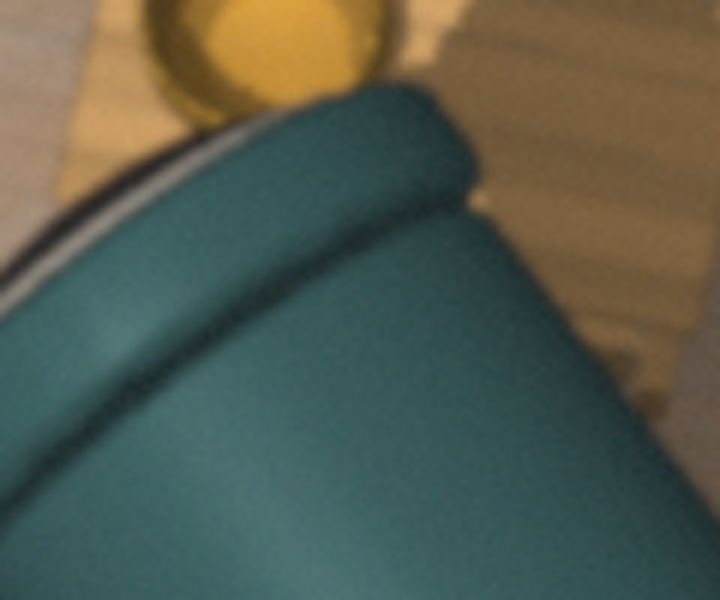

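```bash
python3 - <<'E'
from fit import *
c=bot.read_camera("scene")
h=onz(c,np.array([[399,324]])/4+[210,170]-.3,.086);print("bar scene",h)
for th in(-.06,-.08,-.1,-.12):
    P=p.copy();P[3]=th;print(th,D(P,[-.041,-.107,.086]),((proj(c,D(P,[[-.041,-.107,.086],[-.041,-.107,.03]]))-[210,170]+.3)*4).round(1).tolist())
P=p.copy();P[3]=-.09
to(D(P,[-.041,-.107,.13])[0],P[2]-P[3]+np.pi/2)
E
```

```text
bar scene [[ 0.42007117 -0.41501487  0.086     ]]
-0.06 [[ 0.41971751 -0.41530899  0.086     ]] [[400.0, 324.3], [399.1, 415.9]]
-0.08 [[ 0.42173965 -0.41638731  0.086     ]] [[399.8, 320.4], [398.9, 412.0]]
-0.1 [[ 0.42378295 -0.41742497  0.086     ]] [[399.5, 316.6], [398.6, 408.2]]
-0.12 [[ 0.4258466  -0.41842157  0.086     ]] [[399.1, 312.8], [398.1, 404.4]]
at [ 0.3643 -0.4303  0.2013] t 18.3 goal [ 0.4228 -0.4169  0.13  ] delta tool [0.0463 0.0377 0.0715] dr [ 0.0053  0.0016 -0.5533] n 0.093 q [-0.91  0.07  1.88  0.    1.18 -1.83]
```

Call:
carry_out --deltas '[{"delta_pos": [0,0,0],"dr": [0,0,-0.175]},{"delta_pos": [0,0,0],"dr": [0,0,-0.175]},{"delta_pos": [0,0,0],"dr": [0,0,-0.174]},{"delta_pos": [0,0,0],"dr": [0,0,0]}]'

```text
time: 18.8
tool_pos: [0.3649, -0.4305, 0.2013]
tcp_rot: [2.361, 2.063, 0.002]
wrist_force: [0.2, -0.2, -0.3]
width: 0.501
```

```bash
python3 - <<'E'
from fit import *
P=p.copy();P[3]=-.07
to(D(P,[-.041,-.107,.12])[0],P[2]-P[3]+np.pi/2)
E
```

```text
at [ 0.3649 -0.4305  0.2013] t 18.8 goal [ 0.4207 -0.4159  0.12  ] delta tool [0.0222 0.053  0.0815] dr [ 0.0049  0.003  -0.0105] n 0.1 q [-0.91  0.07  1.88  0.    1.18 -2.35]
```

Call:
carry_out --deltas '[{"delta_pos": [0.011,0.0265,0.02],"dr": [0.005,0.003,0]},{"delta_pos": [0.011,0.0265,0.02],"dr": [0,0,-0.01]},{"delta_pos": [0,0,0.04],"dr": [0,0,0]},{"delta_pos": [0,0,0],"dr": [0,0,0]}]'

```text
time: 19.3
tool_pos: [0.4186, -0.4131, 0.1178]
tcp_rot: [-2.348, -2.075, 0.001]
wrist_force: [-0.5, -0.1, -0.5]
width: 0.501
```

```bash
python3 - <<'E'
from fit import *
P=p.copy();P[3]=-.07
to(D(P,[-.041,-.107,.05])[0],P[2]-P[3]+np.pi/2)
c=bot.read_camera("scene");crop(c,210,170,350,315,4,"pics/s15.png")
E
```

```text
at [ 0.4186 -0.4131  0.1178] t 19.3 goal [ 0.4207 -0.4159  0.05  ] delta tool [-0.0028  0.0029  0.0677] dr [-0.0064 -0.0052  0.0006] n 0.068 q [-0.82  0.2   1.9  -0.    1.05 -2.27]
```

View pics/s15.png

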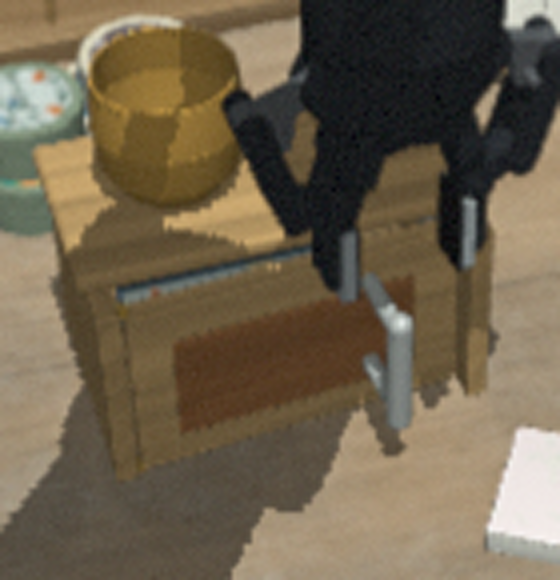

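Call:
carry_out --deltas '[{"delta_pos": [-0.0028,0.0029,0.01],"dr": [-0.006,-0.005,0]},{"delta_pos": [0,0,0.02],"dr": [0,0,0]},{"delta_pos": [0,0,0.02],"dr": [0,0,0]},{"delta_pos": [0,0,0.018],"dr": [0,0,0]},{"delta_pos": [0,0,0],"dr": [0,0,0]}]'

```text
time: 19.98
tool_pos: [0.4222, -0.4176, 0.0507]
tcp_rot: [2.349, 2.082, 0.0]
wrist_force: [-0.3, 0.1, 0.1]
width: 0.5
```

```bash
python3 - <<'E'
from fit import *
info();P=p.copy();P[3]=-.07
to(D(P,[-.041,-.107,.05])[0],P[2]-P[3]+np.pi/2)
c=bot.read_camera("scene");crop(c,210,170,350,315,4,"pics/s16.png")
E
```

```text
t 19.975 pos [ 0.4222 -0.4176  0.0507] tool yaw 83.12 r 0.1155 az -117.03 f tool [ 0.03 -0.28 -0.14] q [-0.82  0.28  1.94  0.    0.92 -2.27] w 0.4999707172233406
at [ 0.4222 -0.4176  0.0507] t 19.98 goal [ 0.4207 -0.4159  0.05  ] delta tool [ 0.0016 -0.0017  0.0007] dr [0.0021 0.0017 0.004 ] n 0.002 q [-0.82  0.28  1.94  0.    0.92 -2.27]
```

View pics/s16.png

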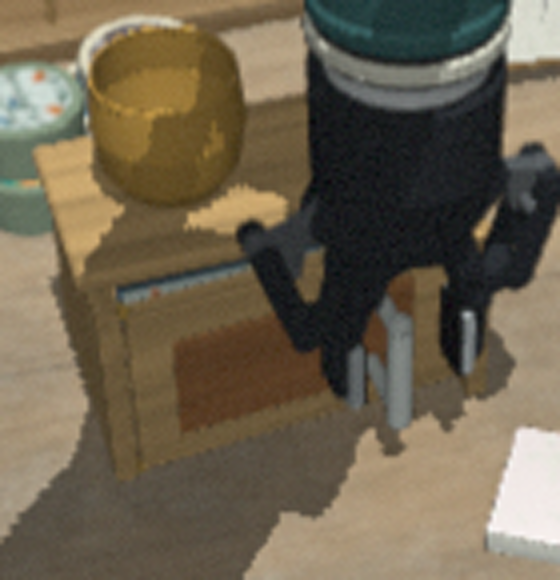

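Call:
carry_out --deltas '[{"delta_pos": [0.003,-0.001,0],"dr": [0.002,0.002,0]},{"delta_pos": [0,0,0],"dr": [0,0,0]}]'

```text
time: 20.27
tool_pos: [0.4236, -0.4164, 0.0544]
tcp_rot: [2.345, 2.08, 0.001]
wrist_force: [-0.1, 0.1, 0.1]
width: 0.501
```

Call:
carry_out --deltas '[{"delta_pos": [0,0,0],"dr": [0,0,0]},{"delta_pos": [0,0,0],"dr": [0,0,0]},{"delta_pos": [0,0,0],"dr": [0,0,0]},{"delta_pos": [0,0,0],"dr": [0,0,0]}]' --grip 0 --force 30

```text
time: 20.78
tool_pos: [0.4236, -0.4158, 0.0541]
tcp_rot: [2.347, 2.081, 0.002]
wrist_force: [1.6, 3.5, 5.6]
width: 0.118
```

```bash
python3 - <<'E'
from fit import *
info()
c=bot.read_camera("scene");crop(c,210,170,350,315,4,"pics/s17.png")
E
```

```text
t 20.775 pos [ 0.4236 -0.4158  0.0541] tool yaw 83.13 r 0.1132 az -116.79 f tool [ 3.64  1.17 -5.6 ] q [-0.82  0.28  1.94  0.    0.92 -2.27] w 0.11824993235705385
```

View pics/s17.png

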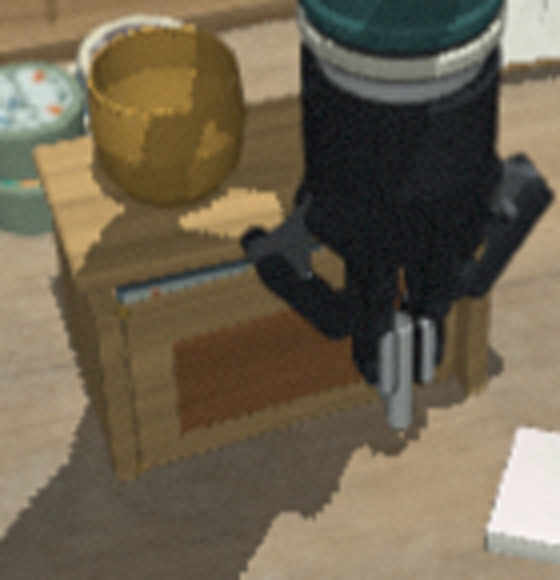

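Call:
carry_out --deltas '[{"delta_pos": [0.0004,-0.0011,0],"dr": [0,0,0.01]},{"delta_pos": [0.0004,-0.0011,0],"dr": [0,0,0.01]},{"delta_pos": [0.0004,-0.0011,0],"dr": [0,0,0.01]},{"delta_pos": [0.0004,-0.0011,0],"dr": [0,0,0.01]}]'

```text
time: 21.32
tool_pos: [0.4217, -0.4148, 0.0542]
tcp_rot: [2.384, 2.03, 0.004]
wrist_force: [7.1, 2.0, -0.8]
width: 0.115
```

Call:
carry_out --deltas '[{"delta_pos": [0.0004,-0.0011,0],"dr": [0,0,0.01]},{"delta_pos": [0.0004,-0.0011,0],"dr": [0,0,0.01]},{"delta_pos": [0.0004,-0.0011,0],"dr": [0,0,0.01]},{"delta_pos": [0.0004,-0.0011,0],"dr": [0,0,0.01]}]'

```text
time: 21.82
tool_pos: [0.4153, -0.4112, 0.054]
tcp_rot: [2.429, 1.985, 0.003]
wrist_force: [3.6, 4.6, 5.0]
width: 0.12
```

```bash
python3 - <<'E'
from fit import *
info()
E
```

```text
t 21.825 pos [ 0.4153 -0.4112  0.054 ] tool yaw 78.51 r 0.1132 az -121.6 f tool [ 5.19  2.64 -4.95] q [-0.82  0.26  1.96  0.    0.91 -2.19] w 0.12040668436735798
```

Call:
carry_out --deltas '[{"delta_pos": [0.0017,-0.0043,0],"dr": [0,0,0.04]},{"delta_pos": [0.0017,-0.0043,0],"dr": [0,0,0.04]},{"delta_pos": [0.0017,-0.0043,0],"dr": [0,0,0.04]},{"delta_pos": [0.0017,-0.0043,0],"dr": [0,0,0.04]},{"delta_pos": [0.0017,-0.0043,0],"dr": [0,0,0.04]},{"delta_pos": [0.0017,-0.0043,0],"dr": [0,0,0.04]},{"delta_pos": [0.0017,-0.0043,0],"dr": [0,0,0.04]},{"delta_pos": [0.0017,-0.0043,0],"dr": [0,0,0.04]}]'

```text
time: 22.82
tool_pos: [0.3886, -0.3878, 0.054]
tcp_rot: [2.713, 1.57, 0.005]
wrist_force: [5.3, 4.1, 3.8]
width: 0.119
```

```bash
python3 - <<'E'
from fit import *
info()
c=bot.read_camera("scene");crop(c,210,170,350,315,4,"pics/s18.png")
E
```

```text
t 22.825 pos [ 0.3886 -0.3878  0.054 ] tool yaw 60.12 r 0.1128 az -139.69 f tool [ 6.19  2.63 -3.79] q [-0.83  0.2   2.04  0.    0.89 -1.88] w 0.11894651276691144
```

View pics/s18.png

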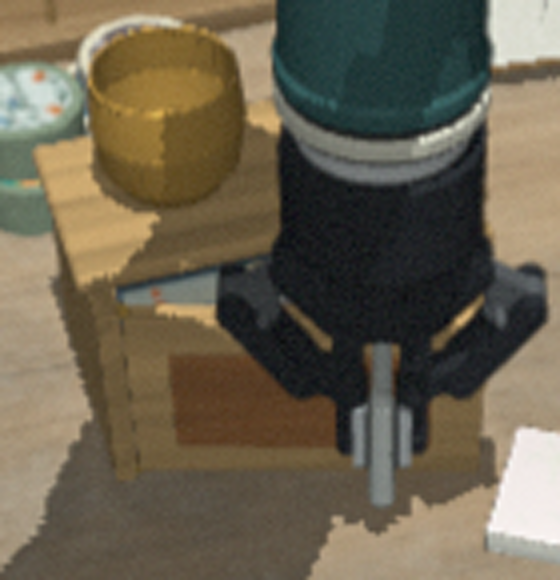

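Call:
carry_out --deltas '[{"delta_pos": [0.0017,-0.0043,0],"dr": [0,0,0.04]},{"delta_pos": [0.0017,-0.0043,0],"dr": [0,0,0.04]},{"delta_pos": [0.0017,-0.0043,0],"dr": [0,0,0.04]},{"delta_pos": [0.0017,-0.0043,0],"dr": [0,0,0.04]},{"delta_pos": [0.0017,-0.0043,0],"dr": [0,0,0.04]},{"delta_pos": [0.0017,-0.0043,0],"dr": [0,0,0.04]},{"delta_pos": [0.0017,-0.0043,0],"dr": [0,0,0.04]},{"delta_pos": [0.0017,-0.0043,0],"dr": [0,0,0.04]},{"delta_pos": [0.0017,-0.0043,0],"dr": [0,0,0.04]},{"delta_pos": [0.0017,-0.0043,0],"dr": [0,0,0.04]}]'

```text
time: 24.12
tool_pos: [0.3672, -0.3482, 0.0541]
tcp_rot: [2.969, 1.0, 0.008]
wrist_force: [4.8, 1.9, 1.9]
width: 0.126
```

```bash
python3 - <<'E'
from fit import *
info()
E
```

```text
t 24.125 pos [ 0.3672 -0.3482  0.0541] tool yaw 37.22 r 0.1125 az -162.7 f tool [ 5.03  1.41 -1.87] q [-0.81  0.12  2.13  0.    0.88 -1.46] w 0.12617392449137174
```

Call:
carry_out --deltas '[{"delta_pos": [0.0017,-0.0043,0],"dr": [0,0,0.04]},{"delta_pos": [0.0017,-0.0043,0],"dr": [0,0,0.04]},{"delta_pos": [0.0017,-0.0043,0],"dr": [0,0,0.04]},{"delta_pos": [0.0017,-0.0043,0],"dr": [0,0,0.04]},{"delta_pos": [0.0017,-0.0043,0],"dr": [0,0,0.04]},{"delta_pos": [0.0017,-0.0043,0],"dr": [0,0,0.04]},{"delta_pos": [0.0017,-0.0043,0],"dr": [0,0,0.04]},{"delta_pos": [0.0017,-0.0043,0],"dr": [0,0,0.04]},{"delta_pos": [0.0017,-0.0043,0],"dr": [0,0,0.04]},{"delta_pos": [0.0017,-0.0043,0],"dr": [0,0,0.04]}]'

```text
time: 25.38
tool_pos: [0.3628, -0.3031, 0.0541]
tcp_rot: [3.109, 0.39, 0.01]
wrist_force: [3.7, -0.2, 2.9]
width: 0.118
```

Call:
carry_out --deltas '[{"delta_pos": [0.0017,-0.0043,0],"dr": [0,0,0.04]},{"delta_pos": [0.0017,-0.0043,0],"dr": [0,0,0.04]},{"delta_pos": [0.0017,-0.0043,0],"dr": [0,0,0.04]},{"delta_pos": [0,0,0],"dr": [0,0,0]}]'

```text
time: 25.88
tool_pos: [0.3651, -0.2892, 0.054]
tcp_rot: [3.127, 0.206, 0.011]
wrist_force: [4.2, -0.7, 4.4]
width: 0.116
```

```bash
python3 - <<'E'
from fit import *
info()
c=bot.read_camera("scene");crop(c,210,170,350,315,4,"pics/s19.png")
E
```

```text
t 25.875 pos [ 0.3651 -0.2892  0.054 ] tool yaw 7.55 r 0.1125 az 166.89 f tool [ 4.14  1.25 -4.39] q [-0.72  0.05  2.21 -0.    0.87 -0.85] w 0.11604690962871654
```

View pics/s19.png

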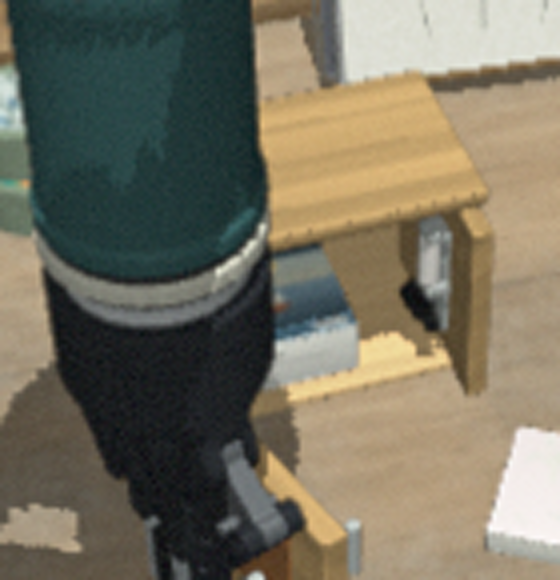

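Call:
carry_out --deltas '[{"delta_pos": [0,0,0],"dr": [0,0,0]},{"delta_pos": [0,0,0],"dr": [0,0,0]},{"delta_pos": [0,0,0],"dr": [0,0,0]},{"delta_pos": [0,0,-0.02],"dr": [0,0,0]},{"delta_pos": [0,0,-0.04],"dr": [0,0,0]},{"delta_pos": [0,0,-0.04],"dr": [0,0,0]},{"delta_pos": [0,0,-0.04],"dr": [0,0,0]},{"delta_pos": [0,0,0],"dr": [0,0,0]}]' --grip 0.4

```text
time: 26.92
tool_pos: [0.3646, -0.2888, 0.1965]
tcp_rot: [3.126, 0.205, 0.013]
wrist_force: [0.4, 1.1, -1.2]
width: 0.4
```

Call:
carry_out --deltas '[{"delta_pos": [0,-0.04,0],"dr": [0,0,0.175]},{"delta_pos": [0,0,0],"dr": [0,0,0.175]},{"delta_pos": [0,0,0],"dr": [0,0,0.175]},{"delta_pos": [0,0,0],"dr": [0,0,0.175]},{"delta_pos": [0,0,0],"dr": [0,0,0.175]},{"delta_pos": [0,0,0],"dr": [0,0,0.175]},{"delta_pos": [0,0,0],"dr": [0,0,0.175]},{"delta_pos": [0,0,0],"dr": [0,0,0.175]},{"delta_pos": [0,0,0],"dr": [0,0,0]}]' --grip 0

```text
time: 28.05
tool_pos: [0.3566, -0.2468, 0.1911]
tcp_rot: [2.531, -1.859, 0.003]
wrist_force: [-0.2, 0.9, -0.4]
width: -0.004
```

```bash
python3 - <<'E'
from fit import *
info()
c=bot.read_camera("scene");crop(c,190,170,350,315,4,"pics/s20.png")
c=bot.read_camera("top");crop(c,230,195,350,295,6,"pics/t20.png")
E
```

```text
t 28.05 pos [ 0.3566 -0.2468  0.1911] tool yaw -72.6 r 0.1362 az 150.08 f tool [-0.92 -0.05  0.41] q [-0.66 -0.18  2.14 -0.    1.18  0.61] w -0.0040365776170079555
```

View pics/s20.png

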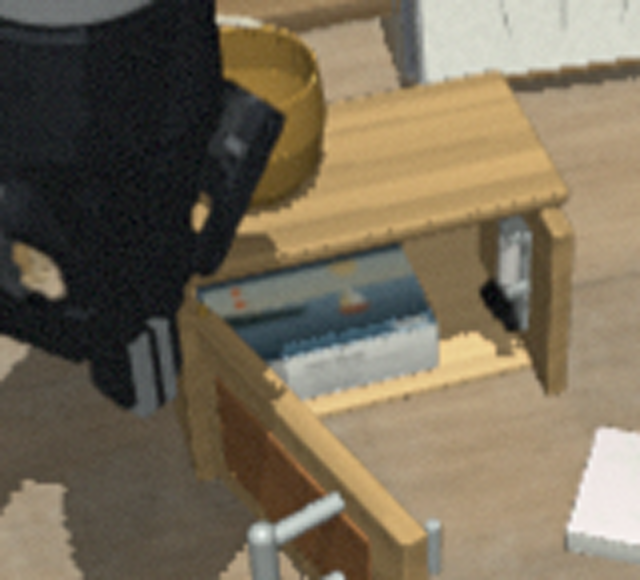

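View pics/t20.png

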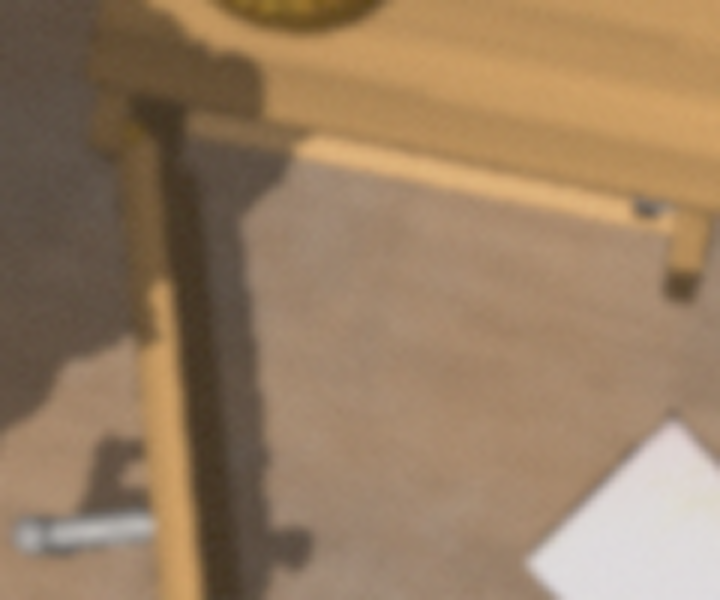

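```bash
python3 - <<'E'
from fit import *
c=bot.read_camera("top")
print(onz(c,np.array([[32,535]])/6+[230,195]-.4,.086))
for th in(1.18,1.22,1.26,1.3):
    P=p.copy();P[3]=th;print(th,D(P,[-.041,-.107,.086]))
P[3]=1.24
to(D(P,[-.045,-.131,.15])[0],P[2]-P[3])
E
```

```text
[[ 0.36404807 -0.28644956  0.086     ]]
1.18 [[ 0.361691   -0.29546003  0.086     ]]
1.22 [[ 0.36255253 -0.29095858  0.086     ]]
1.26 [[ 0.36359337 -0.2864952   0.086     ]]
1.3 [[ 0.36481187 -0.282077    0.086     ]]
at [ 0.3571 -0.2471  0.1919] t 28.2 goal [ 0.3387 -0.288   0.15  ] delta tool [0.0334 0.0298 0.042 ] dr [-0.0018 -0.0032  0.1675] n 0.061 q [-0.66 -0.18  2.14 -0.    1.18  0.6 ]
```

Call:
carry_out --deltas '[{"delta_pos": [0.0334,0.0298,0.02],"dr": [0,0,0]},{"delta_pos": [0,0,0.021],"dr": [0,0,0.17]},{"delta_pos": [0,0,0],"dr": [0,0,0]},{"delta_pos": [0,0,0],"dr": [0,0,0]}]'

```text
time: 28.7
tool_pos: [0.3395, -0.2883, 0.1522]
tcp_rot: [2.367, -2.066, 0.009]
wrist_force: [-0.2, 0.1, -0.9]
width: 0.001
```

```bash
python3 - <<'E'
from fit import *
P=p.copy();P[3]=1.25
to(D(P,[-.045,-.131,.08])[0],P[2]-P[3]);info()
E
```

```text
at [ 0.3395 -0.2883  0.1522] t 28.7 goal [ 0.339  -0.2867  0.08  ] delta tool [-0.002   0.0005  0.0722] dr [-0.0035 -0.0042  0.0087] n 0.072 q [-0.76 -0.12  2.16  0.    1.09  0.68]
t 28.7 pos [ 0.3395 -0.2883  0.1522] tool yaw -82.24 r 0.1377 az 168.94 f tool [-0.17  0.21  0.9 ] q [-0.76 -0.12  2.16  0.    1.09  0.68] w 0.0011598857458824286
```

Call:
carry_out --deltas '[{"delta_pos": [-0.002,0.002,0.02],"dr": [-0.003,-0.004,0.008]},{"delta_pos": [0,0,0.03],"dr": [0,0,0]},{"delta_pos": [0,0,0.021],"dr": [0,0,0]},{"delta_pos": [0,0,0],"dr": [0,0,0]}]'

```text
time: 29.2
tool_pos: [0.3366, -0.2857, 0.0802]
tcp_rot: [-2.357, 2.076, 0.003]
wrist_force: [-0.2, -0.1, 0.7]
width: 0.0
```

```bash
python3 - <<'E'
from fit import *
P=p.copy();P[3]=1.25
to(D(P,[-.045,-.131,.08])[0],P[2]-P[3]);info()
c=bot.read_camera("scene");crop(c,190,170,350,315,4,"pics/s21.png")
E
```

```text
at [ 0.3366 -0.2857  0.0802] t 29.2 goal [ 0.339  -0.2867  0.08  ] delta tool [ 0.0012 -0.0022  0.0002] dr [ 0.0012  0.0017 -0.0002] n 0.003 q [-0.76 -0.03  2.23  0.    0.94  0.68]
t 29.2 pos [ 0.3366 -0.2857  0.0802] tool yaw -82.75 r 0.141 az 168.13 f tool [ 0.12  0.2  -0.74] q [-0.76 -0.03  2.23  0.    0.94  0.68] w 0.00015377408192730605
```

View pics/s21.png

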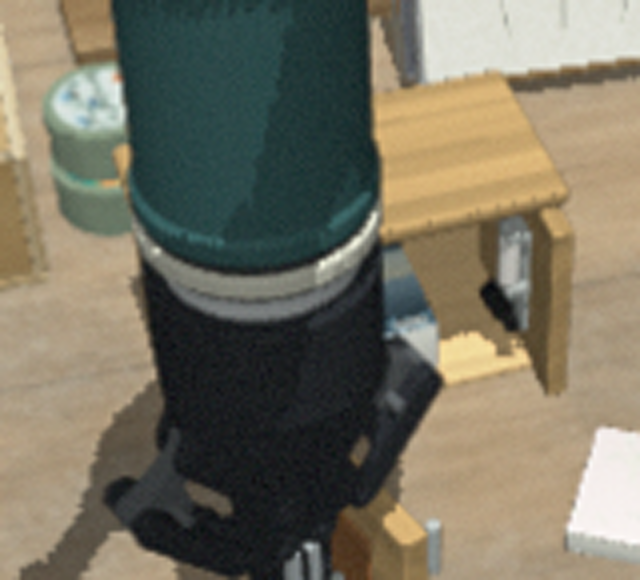

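Call:
carry_out --deltas '[{"delta_pos": [0.006,-0.001,0],"dr": [0,0,0]},{"delta_pos": [0.005,-0.001,0],"dr": [0,0,0]},{"delta_pos": [0.004,0,0],"dr": [0,0,0]},{"delta_pos": [0.004,0,0],"dr": [0,0,0]},{"delta_pos": [0.004,0,0],"dr": [0,0,0]},{"delta_pos": [0.0039,0.0006,0],"dr": [0,0,-0.03]},{"delta_pos": [0.0039,0.0006,0],"dr": [0,0,-0.03]},{"delta_pos": [0.0039,0.0006,0],"dr": [0,0,-0.03]},{"delta_pos": [0.0039,0.0006,0],"dr": [0,0,-0.03]}]'

```text
time: 30.38
tool_pos: [0.342, -0.3252, 0.0807]
tcp_rot: [-2.477, 1.932, 0.0]
wrist_force: [-0.3, -0.2, 0.4]
width: 0.0
```

Call:
carry_out --deltas '[{"delta_pos": [0.0039,0.0006,0],"dr": [0,0,-0.03]},{"delta_pos": [0.0039,0.0006,0],"dr": [0,0,-0.03]},{"delta_pos": [0.0039,0.0006,0],"dr": [0,0,-0.03]},{"delta_pos": [0.0039,0.0006,0],"dr": [0,0,-0.03]},{"delta_pos": [0.0039,0.0006,0],"dr": [0,0,-0.03]},{"delta_pos": [0.0039,0.0006,0],"dr": [0,0,-0.03]}]'

```text
time: 31.12
tool_pos: [0.3461, -0.3486, 0.0808]
tcp_rot: [-2.641, 1.702, -0.0]
wrist_force: [-0.1, -0.7, -0.8]
width: -0.001
```

```bash
cat >> fit.py <<'E'
def dfr(): # TCP in door frame assuming door yaw = tool yaw
    s=bot.read_state();Rm=R.from_rotvec(s["tcp_rot"]);v=Rm.inv().apply(s["tool_pos"]-D(p,[0,0,s["tool_pos"][2]])[0]);print("tcp rel pivot in tool axes",v.round(4))
E
python3 - <<'E'
from fit import *
info();dfr()
c=bot.read_camera("scene");crop(c,190,170,350,315,4,"pics/s22.png")
E
```

```text
t 31.125 pos [ 0.3461 -0.3486  0.0808] tool yaw -65.6 r 0.133 az -165.23 f tool [0.61 0.44 0.84] q [-0.84  0.07  2.13  0.    0.94  0.31] w -0.001376192721903634
tcp rel pivot in tool axes [-0.0222  0.1311 -0.    ]
```

View pics/s22.png

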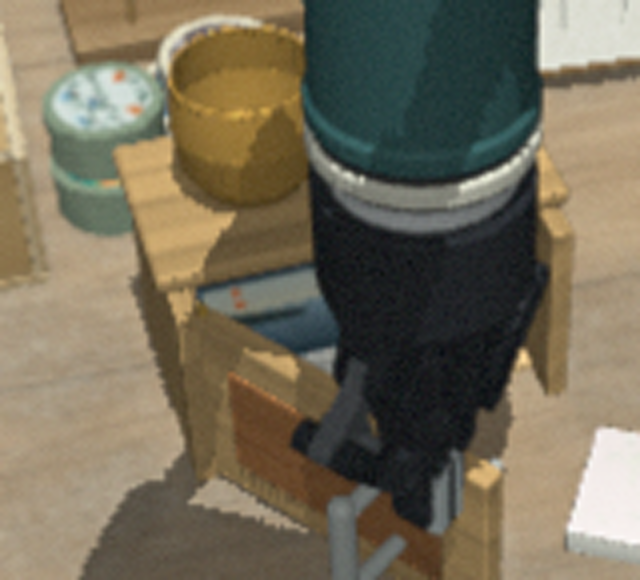

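Call:
carry_out --deltas '[{"delta_pos": [0.0039,0.0006,0],"dr": [0,0,-0.03]},{"delta_pos": [0.0039,0.0006,0],"dr": [0,0,-0.03]},{"delta_pos": [0.0039,0.0006,0],"dr": [0,0,-0.03]},{"delta_pos": [0.0039,0.0006,0],"dr": [0,0,-0.03]},{"delta_pos": [0.0039,0.0006,0],"dr": [0,0,-0.03]},{"delta_pos": [0.0039,0.0006,0],"dr": [0,0,-0.03]},{"delta_pos": [0.0039,0.0006,0],"dr": [0,0,-0.03]},{"delta_pos": [0.0039,0.0006,0],"dr": [0,0,-0.03]},{"delta_pos": [0.0039,0.0006,0],"dr": [0,0,-0.03]},{"delta_pos": [0.0039,0.0006,0],"dr": [0,0,-0.03]}]'

```text
time: 32.42
tool_pos: [0.3617, -0.3847, 0.0808]
tcp_rot: [-2.865, 1.288, -0.0]
wrist_force: [-0.7, 0.5, -0.1]
width: 0.001
```

Call:
carry_out --deltas '[{"delta_pos": [0.0039,0.0006,0],"dr": [0,0,-0.03]},{"delta_pos": [0.0039,0.0006,0],"dr": [0,0,-0.03]},{"delta_pos": [0.0039,0.0006,0],"dr": [0,0,-0.03]},{"delta_pos": [0.0039,0.0006,0],"dr": [0,0,-0.03]},{"delta_pos": [0.0039,0.0006,0],"dr": [0,0,-0.03]},{"delta_pos": [0.0039,0.0006,0],"dr": [0,0,-0.03]}]'

```text
time: 33.17
tool_pos: [0.376, -0.4036, 0.0808]
tcp_rot: [-2.97, 1.025, -0.0]
wrist_force: [0.3, 0.2, 0.2]
width: 0.001
```

```bash
python3 - <<'E'
from fit import *
info();dfr()
c=bot.read_camera("scene");crop(c,190,170,350,315,4,"pics/s23.png")
E
```

```text
t 33.175 pos [ 0.376  -0.4036  0.0808] tool yaw -38.1 r 0.1328 az -138.0 f tool [ 0.11 -0.38 -0.19] q [-0.87  0.17  2.01  0.    0.96 -0.2 ] w 0.0014106125170241612
tcp rel pivot in tool axes [-0.0228  0.1308 -0.    ]
```

View pics/s23.png

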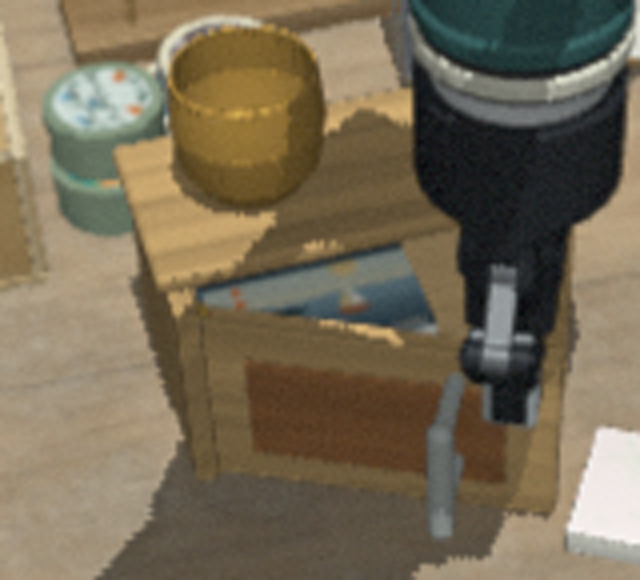

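Call:
carry_out --deltas '[{"delta_pos": [0.0039,0.0006,0],"dr": [0,0,-0.03]},{"delta_pos": [0.0039,0.0006,0],"dr": [0,0,-0.03]},{"delta_pos": [0.0039,0.0006,0],"dr": [0,0,-0.03]},{"delta_pos": [0.0039,0.0006,0],"dr": [0,0,-0.03]},{"delta_pos": [0.0039,0.0006,0],"dr": [0,0,-0.03]},{"delta_pos": [0.0039,0.0006,0],"dr": [0,0,-0.03]},{"delta_pos": [0.0039,0.0006,0],"dr": [0,0,-0.03]},{"delta_pos": [0.0039,0.0006,0],"dr": [0,0,-0.03]}]'

```text
time: 34.22
tool_pos: [0.3998, -0.4242, 0.0808]
tcp_rot: [-3.071, 0.662, -0.0]
wrist_force: [0.4, -0.4, -0.0]
width: -0.0
```

Call:
carry_out --deltas '[{"delta_pos": [0.0026,0.0003,0],"dr": [0,0,-0.02]},{"delta_pos": [0.0026,0.0003,0],"dr": [0,0,-0.02]},{"delta_pos": [0.0026,0.0003,0],"dr": [0,0,-0.02]},{"delta_pos": [0.0026,0.0003,0],"dr": [0,0,-0.02]},{"delta_pos": [0.0026,0.0003,0],"dr": [0,0,-0.02]},{"delta_pos": [0.0013,0.0001,0],"dr": [0,0,-0.01]}]'

```text
time: 34.98
tool_pos: [0.4124, -0.4309, 0.0808]
tcp_rot: [-3.102, 0.495, -0.0]
wrist_force: [-0.1, -1.3, 0.5]
width: -0.006
```

```bash
python3 - <<'E'
from fit import *
info();dfr()
c=bot.read_camera("scene");crop(c,190,170,350,315,4,"pics/s24.png")
E
```

```text
t 34.975 pos [ 0.4124 -0.4309  0.0808] tool yaw -18.11 r 0.1317 az -118.18 f tool [ 0.31  1.31 -0.46] q [-0.85  0.25  1.91  0.    0.97 -0.53] w -0.0063184743752782956
tcp rel pivot in tool axes [-0.023   0.1297 -0.    ]
```

View pics/s24.png

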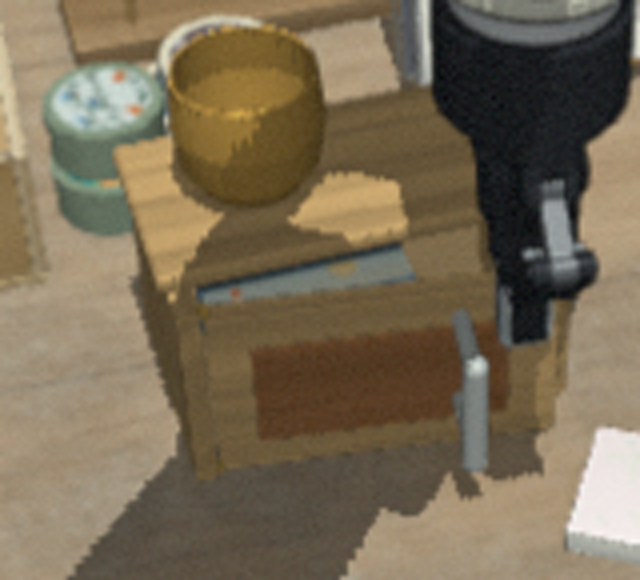

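Call:
carry_out --deltas '[{"delta_pos": [0.0013,0.0001,0],"dr": [0,0,-0.01]},{"delta_pos": [0.0013,0.0001,0],"dr": [0,0,-0.01]},{"delta_pos": [0.0013,0.0001,0],"dr": [0,0,-0.01]},{"delta_pos": [0.0013,0.0001,0],"dr": [0,0,-0.01]},{"delta_pos": [0.0013,0.0001,0],"dr": [0,0,-0.01]},{"delta_pos": [0.0013,0.0001,0],"dr": [0,0,-0.01]},{"delta_pos": [0.0013,0.0001,0],"dr": [0,0,-0.01]},{"delta_pos": [0.0013,0.0001,0],"dr": [0,0,-0.01]},{"delta_pos": [0,0,0],"dr": [0,0,0]}]'

```text
time: 36.15
tool_pos: [0.4222, -0.4345, 0.0808]
tcp_rot: [3.12, -0.371, 0.001]
wrist_force: [-0.7, 0.2, -0.9]
width: 0.002
```

Call:
carry_out --deltas '[{"delta_pos": [0.0008,0,0],"dr": [0,0,-0.01]},{"delta_pos": [0.0008,0,0],"dr": [0,0,-0.01]},{"delta_pos": [0.0008,0,0],"dr": [0,0,-0.01]}]'

```text
time: 36.52
tool_pos: [0.4244, -0.4351, 0.0808]
tcp_rot: [3.125, -0.324, 0.0]
wrist_force: [-0.1, 0.2, 0.1]
width: -0.001
```

Call:
carry_out --deltas '[{"delta_pos": [0.0008,0,0],"dr": [0,0,-0.01]},{"delta_pos": [0.0008,0,0],"dr": [0,0,-0.01]}]'

```text
time: 36.78
tool_pos: [0.426, -0.4353, 0.0808]
tcp_rot: [3.128, -0.292, 0.0]
wrist_force: [-1.1, -0.5, -0.2]
width: -0.004
```

```bash
python3 - <<'E'
from fit import *
info();dfr()
E
```

```text
t 36.775 pos [ 0.426  -0.4353  0.0808] tool yaw -10.67 r 0.13 az -111.96 f tool [-0.97  0.74  0.23] q [-0.84  0.27  1.89  0.    0.98 -0.65] w -0.0042121333419309565
tcp rel pivot in tool axes [-0.0255  0.1275 -0.    ]
```

Call:
carry_out --deltas '[{"delta_pos": [0.0008,0.0006,0],"dr": [0,0,-0.01]},{"delta_pos": [0.0008,0.0006,0],"dr": [0,0,-0.01]}]'

```text
time: 37.02
tool_pos: [0.4273, -0.4368, 0.0808]
tcp_rot: [-3.131, 0.261, -0.0]
wrist_force: [-0.3, 0.4, 1.0]
width: 0.002
```

Call:
carry_out --deltas '[{"delta_pos": [0.0008,0,0],"dr": [0,0,-0.01]},{"delta_pos": [0.0008,0,0],"dr": [0,0,0]}]'

```text
time: 37.28
tool_pos: [0.4289, -0.4371, 0.0808]
tcp_rot: [3.132, -0.246, 0.0]
wrist_force: [-0.6, 0.9, 0.4]
width: -0.001
```

Call:
carry_out --deltas '[{"delta_pos": [0.0008,0,0],"dr": [0,0,0]},{"delta_pos": [0.0008,0,0],"dr": [0,0,0]}]'

```text
time: 37.52
tool_pos: [0.4295, -0.4372, 0.0807]
tcp_rot: [-3.132, 0.246, 0.003]
wrist_force: [-5.8, -0.1, 2.8]
width: 0.001
```

Call:
carry_out --deltas '[{"delta_pos": [0.0008,0,0],"dr": [0,0,0]},{"delta_pos": [0.0008,0,0],"dr": [0,0,0]}]'

```text
time: 37.78
tool_pos: [0.4298, -0.4373, 0.0807]
tcp_rot: [-3.131, 0.246, 0.006]
wrist_force: [-9.0, 0.4, 5.3]
width: 0.003
```

Call:
carry_out --deltas '[{"delta_pos": [0.0008,0,0],"dr": [0,0,0]},{"delta_pos": [0,0,0],"dr": [0,0,0]}]'

```text
time: 38.02
tool_pos: [0.4299, -0.4373, 0.0807]
tcp_rot: [-3.131, 0.246, 0.008]
wrist_force: [-11.4, 0.2, 5.7]
width: 0.001
```

Call:
carry_out --deltas '[{"delta_pos": [0.0008,0,0],"dr": [0,0,0]},{"delta_pos": [0,0,0],"dr": [0,0,0]}]'

```text
time: 38.28
tool_pos: [0.43, -0.4373, 0.0807]
tcp_rot: [-3.13, 0.246, 0.01]
wrist_force: [-12.4, 0.6, 6.2]
width: -0.003
```

Call:
carry_out --deltas '[{"delta_pos": [0.0004,0,0],"dr": [0,0,0]},{"delta_pos": [0,0,0],"dr": [0,0,0]}]'

```text
time: 38.52
tool_pos: [0.4301, -0.4373, 0.0807]
tcp_rot: [-3.13, 0.246, 0.011]
wrist_force: [-13.5, 0.3, 7.1]
width: -0.004
```

Call:
carry_out --deltas '[{"delta_pos": [0.0004,0,0],"dr": [0,0,0]},{"delta_pos": [0,0,0],"dr": [0,0,0]}]'

```text
time: 38.78
tool_pos: [0.4304, -0.4373, 0.0807]
tcp_rot: [-3.13, 0.246, 0.012]
wrist_force: [-13.3, 1.0, 8.4]
width: -0.001
```

Call:
carry_out --deltas '[{"delta_pos": [0.0004,0,0],"dr": [0,0,0]},{"delta_pos": [0,0,0],"dr": [0,0,0]}]'

```text
time: 39.02
tool_pos: [0.433, -0.438, 0.0808]
tcp_rot: [-3.132, 0.247, 0.004]
wrist_force: [-5.0, -0.3, 1.5]
width: -0.001
```

Call:
carry_out --deltas '[{"delta_pos": [0,0,0],"dr": [0,0,0]},{"delta_pos": [0,0,0],"dr": [0,0,0]}]'

```text
time: 39.28
tool_pos: [0.4349, -0.4383, 0.0808]
tcp_rot: [3.132, -0.247, 0.001]
wrist_force: [-1.4, -1.1, -0.9]
width: -0.0
```

Call:
carry_out --deltas '[{"delta_pos": [0.0005,0,0],"dr": [0,0,0]},{"delta_pos": [0,0,0],"dr": [0,0,0]}]'

```text
time: 39.52
tool_pos: [0.436, -0.4379, 0.0808]
tcp_rot: [-3.132, 0.246, -0.002]
wrist_force: [0.2, -0.6, -0.4]
width: 0.0
```

Call:
carry_out --deltas '[{"delta_pos": [0.0005,0,0],"dr": [0,0,0]},{"delta_pos": [0,0,0],"dr": [0,0,0]}]'

```text
time: 39.78
tool_pos: [0.436, -0.4381, 0.0808]
tcp_rot: [-3.132, 0.246, -0.001]
wrist_force: [-0.3, 0.1, 0.2]
width: 0.001
```

```bash
python3 - <<'E'
from fit import *
info();dfr()
c=bot.read_camera("scene");crop(c,260,200,340,285,8-1,"pics/s25.png")
E
```

```text
t 39.775 pos [ 0.436  -0.4381  0.0808] tool yaw -8.99 r 0.1292 az -107.39 f tool [-0.27 -0.02 -0.25] q [-0.83  0.29  1.87  0.    0.99 -0.67] w 0.0012178300157689658
tcp rel pivot in tool axes [-0.0189  0.1278 -0.    ]
```

View pics/s25.png

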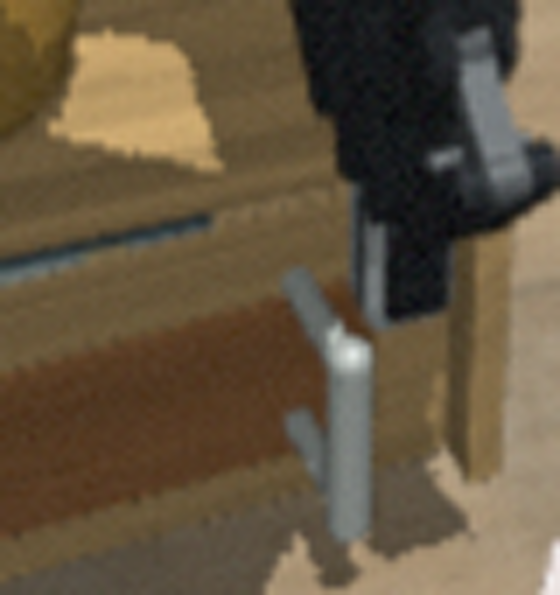

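Call:
carry_out --deltas '[{"delta_pos": [-0.01,0,0],"dr": [0,0,0]},{"delta_pos": [-0.02,0,0],"dr": [0,0,0]},{"delta_pos": [-0.02,0,-0.02],"dr": [0,0,0]},{"delta_pos": [0,0,-0.05],"dr": [0,0,0]},{"delta_pos": [0,0,-0.06],"dr": [0,0,0]},{"delta_pos": [0,-0.05,-0.03],"dr": [0,0,0]},{"delta_pos": [0,-0.06,0],"dr": [0,0,0]},{"delta_pos": [0,-0.06,0],"dr": [0,0,0]},{"delta_pos": [0,-0.05,0],"dr": [0,0,0]},{"delta_pos": [0,0,0],"dr": [0,0,0]}]'

```text
time: 41.08
tool_pos: [0.4195, -0.2102, 0.2404]
tcp_rot: [-3.132, 0.24, 0.0]
wrist_force: [0.4, -0.4, 0.2]
width: -0.001
```

```bash
python3 - <<'E'
from fit import *
info()
c=bot.read_camera("scene");crop(c,210,170,350,315,4,"pics/s26.png")
c=bot.read_camera("top");crop(c,230,145,390,265,5,"pics/t26.png")
E
```

```text
t 41.075 pos [ 0.4195 -0.2102  0.2404] tool yaw -8.77 r 0.1182 az 117.8 f tool [ 0.41  0.31 -0.23] q [-0.52 -0.14  2.01  0.    1.27 -0.37] w -0.0010641055882812363
```

View pics/s26.png

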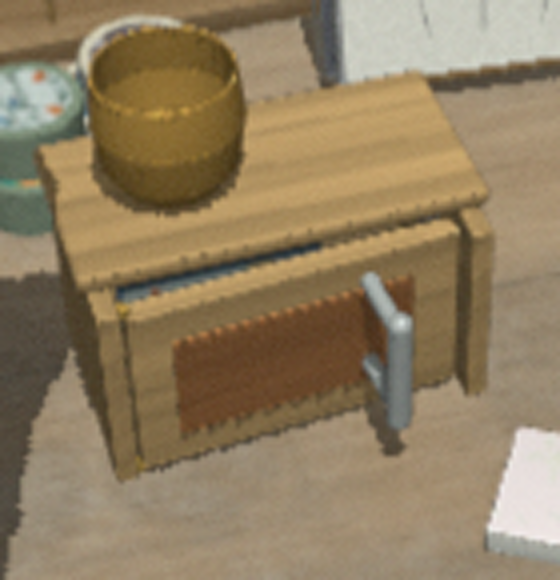

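View pics/t26.png

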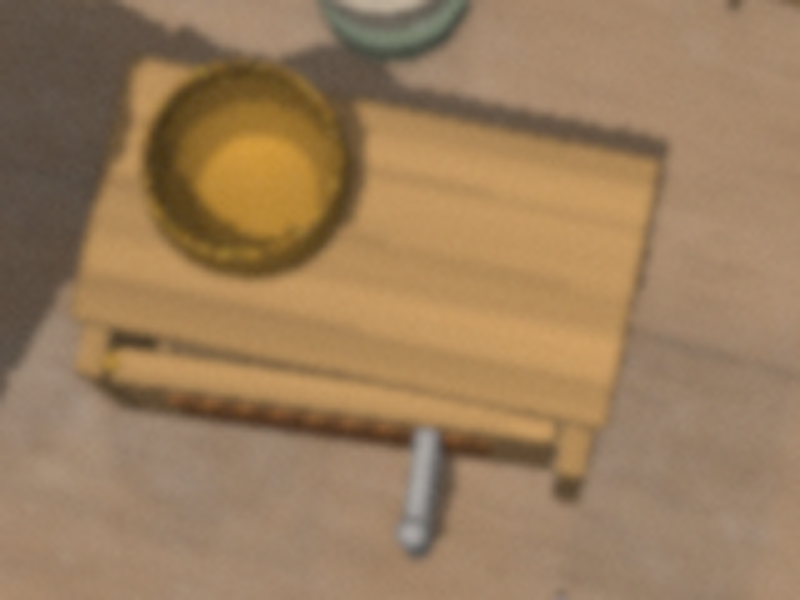

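```bash
python3 -c "
from workcell import bot
print(bot.finish_job())"
```

```text
the job is handed in; nothing more can be done
None
```

I closed the door until it snapped and let go. I then pulled it by the handle out through the catch to about 71°, closed it again until it snapped, backed the arm clear and handed in at about 41 s.

- **Snapping shut:** both times the push rose to 13–14 N (sideways) at the roller. It then dropped to about 0 N as the door snapped away from the finger, and I stopped pushing there. I saw no sign of leaning on the shut door. The stop's squeeze can't be measured directly.
- **Pulling out:** I read up to about 7 N on the way out through the catch.
- **First-push check:** the force showed up with an upward part that looked like the hand touching the top board. I backed off, raised the tool by 10 mm and got the same resistance at the same place. I took it to be the roller, and it then snapped through normally.
- **Final pictures:** the door is in the same slightly recessed position as after the first snap, with its right edge behind the front plane. The gilt pot has not moved. The corner of the tag pack in view is also where it was. I did not check the putty tub again at the end, but the arm never went near it.
- **Geometry:** my fit to the camera pictures was off by up to about 3 pixels (up to about 5 mm), so the angles are approximate.

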